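Lock a tongued floor plank into the sample frame

ROBOT

A 6-joint arm with a two-finger parallel gripper is mounted at the origin on the work surface; the furniture and walls round the work are solid. World frame = base frame: x ahead of the robot, y to its left, z up, the work surface at z = 0. Lengths are in m, angles in rad, forces in N, time in s.
With the tool pointing down it reaches from about 0.3 to 0.775 m from the base axis. Payload 14.6 kg.
Tool frame: the origin (TCP) lies on the front face of the gripper's body, between the roots of the fingers; the fingertips stand 97 mm ahead of it and the grasp point (between the pads) lies 78 mm ahead of it; z points along the fingers, y is the direction in which the jaws open and shut (so a half turn about z gives the same grasp; the last joint's range is limited). The gripper opens to 94 mm and grips with 3 to 60 N. Pads are 16 mm wide; open, the fingers measure 119 mm over their backs; the gripper's body (75 mm by 177 mm) begins 78 mm behind the grasp point.
Start: joints at [-1.375, 0.3, 1.521, -0, 1.321, -0.067], TCP at [0.143, -0.531, 0.303] pointing down, gripper open.
Joint ranges: [-3.03, 3.03], [-0.79, 2.21], [0.23, 2.52], [-1.04, 4.18], [0, 3.07], [-2.55, 2.55]. Speed limits (rad/s): [2.22, 2.22, 2.57, 3.14, 3.14, 3.14].

INTERFACE

Orientations are given as [roll, pitch, yaw] about the fixed x, y, z axes, in that order (R = Rz(yaw) Ry(pitch) Rx(roll)).
In Python, from station import ctrl gives the robot as it stands. The module is installed in compiled form; this text tells all that it offers.
- The arm moves only by the shell command python3 -m pendant 'ROWS' [FORCE]. ROWS is JSON, a list of rows, each an object of numbers: "rx", "ry", "rz": the turn, a rotation vector about the tool's x, y, z each as a share of 4 degrees, from -1 to 1; "tx", "ty", "tz": the shift along the tool's x, y, z each as a share of 0.04 m, from -1 to 1; "grip": the gripper command: -1 is fully open, 1 is shut, values between are in proportion. A call has 1 to 8 rows; each row shifts and turns the pose as measured when the row begins, along the tool's axes as they then stand; what a row does not reach is not made up. A row lasts 1/12 s, in which the tool goes at most 41.7 mm and 7.16 degrees, less where a joint would pass 70% of its speed; a pose out of reach is approached as far as the arm can. A call with a number of a shift or a turn outside -1 to 1 is refused whole. A call with a gripper value outside its range is refused whole. The fingers move at their own pace and stop on an object; FORCE is the grip in N (left out, the last holds). Time passes only in rows, so rows that do not move let the fingers close. It gives the time, the measured TCP pose, the force and the opening at its end, in the units of the state.
- ctrl.get_obs(): the state, without advancing time (a new reading comes with each control period).
- ctrl.camera(name): name is "scene" or "side" or "wrist"; returns a dict with "pixels" (480x640x3 uint8, blue, green, red), "fx", "fy", "cx", "cy" (pixels), "world_from_camera" (4x4, takes a point from camera to world coordinates). Camera axes: x right, y up, looking along -z (the intrinsics and any distortion apply to the point x, -y, -z); pixel columns grow to the right and rows downward; lengths in m; the calibration is good to about 2 mm. A picture is of the moment at which its call begins. There is no depth.
- ctrl.hand_in(): hands the job in, once; it reports no verdict.
The state is a dict: "time_s": time; "qpos": joint angles; "joint_vel": joint speeds; "tau": joint torques, N m; "ee_pos": TCP position; "eef_rot": TCP orientation; "force": force on the tool from outside, world axes, zero at the start; "moment": the same for the moment, N m; "grip_width": finger opening in m.
Only numpy, scipy, OpenCV 4.12 (cv2) and the standard library are available. Lean on these libraries where they do the work, as an engineer would, in place of code of your own. Each camera call takes 0.05 s, during which the arm holds its last target.

TASK

Pull the tongued plank out of the rack and set it down flat on the bench, let go, and take it again so that its tongue end is free. Fit it to the sample frame: hold it sloping with the tongue end low, angle the tongue in under the lip of the groove, then lower the other end gently, without letting it drop, until the plank lies flat on the frame between the groove and the end stop. Do not disturb the other things on the bench, and let go.

Things in the scene. Friction and masses are not known exactly. Their poses are not given: they have to be found in the camera images.
- tongued_plank: Loose light wooden plank, about 0.1 kg: body 150 mm long (x), 60 wide (y), 16 thick (z), a full-width tongue on its -x end, the +x end square; 162 mm long in all. Origin: centre of the underside of the 150 mm body (square end at x = +75). Starts flat in the rack, the tongue and about 63 mm of body standing out. Grip its sides (60 mm) from above.
- tongue_tip (a point): Middle of the lower edge of the tongue's tip, at (-87, 0, 5) mm in the tongued plank's frame, same axes. The tongue is 12 mm long (x -87 to -75), 6 mm thick, 5 to 11 mm above the plank's underside.
- plank_rack: Low plywood rack fixed to the bench, 100 wide (y), 98 deep (x), 38 mm high, with one opening 70 wide and 24 mm high in its front. Origin: at bench height under the middle of the mouth; x points into the rack, so the plank comes out along -x. The bench before it is free; a blue parts bin, 112 mm high, is fixed left of that space.
- rack_back (a point): Middle of the back wall inside the rack, at floor level: 90 mm in from the mouth, 6 mm above the bench (the plank lies on this floor).
- sample_frame: Wooden sample frame fixed to the bench: a bearer 40 mm wide whose top, z = 24 mm, is the plank's bed, a groove across one end, an end stop at the other. Origin: at bench height under the middle of the groove's back wall; x from groove to stop. Seated, the plank lies flat on the bed, its x along the frame's x, tongue under the lip, tongue tip at x = 0 to 5 mm.
- lip_edge (a point): Middle of the lower edge of the lip over the groove, at (10, 0, 37.5) mm in the frame. The groove runs under it from x = 0 (back wall) to 10 mm, its floor level with the bed; lip top z = 47.5. Lip and stop keep the plank from going in flat: it enters sloping 10 to 30 degrees, tongue low; at 20 degrees the tip gets in to about x = 3 mm.
- batten_end (a point): Between the ends of the two side battens, at (90, 0, 40) mm in the frame. The battens run from the groove to x = 90 mm, inner faces at y = +33 and -33, outer at +55 and -55, top z = 40 mm: no room for fingers beside the plank there. Beyond x = 91 mm the sides are open down to the bench.
- end_stop (a point): Middle of the upper edge of the end stop's face, at (167, 0, 36) mm in the frame: the square end comes down before this face. The stop is 40 mm wide (y), 14 mm thick and 12 mm higher than the bed.
- jig_rod (a point): Not part of the job, an obstacle: foot of an upright black rod, 28 mm square and 860 mm tall, in a jig fixed near the bench edge. Keep arm and gripper clear of it.
- tape_measure: Bystander: yellow and black tape measure, 64 x 69 x 32 mm. Origin: centre of its underside.
- tape_roll: Bystander: brown roll of tape lying flat, 107 mm across, 48 mm high. Origin: centre of its underside.
- chip_brush: Bystander: flat paint brush with wooden handle, 198 mm long (y), 40 x 12 mm. Origin: centre of its underside.
Mind the look-alikes: they are no part of the job. Leave any yellow look-alike of the sample_frame alone.

How it is judged:
On the way, in this order (a step that is already met when the one before it is completed fails the run):
1. the tongued plank lies flat on the bench, right out of the rack, and is let go (x of tongued_plank in the frame of plank_rack below -0.07 m and height (world z) of tongued_plank below 0.006 m and angle between tongued_plank's own z axis and vertical below 0.06 rad and contact force between the fingers and tongued_plank below 0.1 N and linear speed of tongued_plank below 0.03 m/s), for 0.2 s.
2. the tongue is under the lip of the groove while the plank slopes by more than 6 degrees (x of tongue_tip in the frame of sample_frame between -0.005 and 0.0092 m and y of tongue_tip in the frame of sample_frame between -0.012 and 0.012 m and z of tongue_tip in the frame of sample_frame between 0.02 and 0.034 m and angle between tongued_plank's own z axis and vertical above 0.105 rad), for 0.1 s.
At the end, for the whole second after the job is handed in: The tongued plank lies at rest flat on the frame's bed (within 2 degrees and 3 mm of height), in line with the frame within 4 degrees, its tongue at least 2 mm under the lip, within 12 mm of the frame's middle, square end down before the stop (x of tongue_tip in the frame of sample_frame between -0.005 and 0.008 m and y of tongue_tip in the frame of sample_frame between -0.012 and 0.012 m and z of tongued_plank in the frame of sample_frame between 0.021 and 0.027 m and angle between tongued_plank's own z axis and vertical below 0.035 rad and angle between the x axis of tongued_plank and the x axis of sample_frame, either way round below 0.07 rad and linear speed of tongued_plank below 0.02 m/s); the robot touches nothing.
It fails at once if the plank is dropped into place: it swings down faster than 3.5 rad/s (about half a metre a second at its end) with its tongue in the groove (x of tongue_tip in the frame of sample_frame between -0.005 and 0.012 m and y of tongue_tip in the frame of sample_frame between -0.012 and 0.012 m and z of tongue_tip in the frame of sample_frame below 0.036 m and angular speed of tongued_plank above 3.5 rad/s).
It fails at once if the tape measure, tape roll or brush is shifted by more than 30 mm (distance of any of tape_measure, tape_roll, chip_brush from where it was at the start of the episode above 0.03 m).
It also fails if it takes over 51 s, if anything falls off the work surface, if the arm or the gripper's body presses on something with over 40 N, if the wrist force passes 120 N, or if a joint passes its speed limit or range.

## Working session

There is one attempt and no reset: what is moved stays moved. The work goes in short steps, Python scripts to look and compute and a shell command to move; the robot and the scene stay as the last step left them, time stands still between calls to the robot, and variables do not carry over. Pictures are saved under pics/ and viewed, and the job is handed in when it is done.

```bash
mkdir -p pics; python3 - <<'E'
from station import ctrl
import cv2,numpy as np
for n in ["scene","side","wrist"]:
    c=ctrl.camera(n); cv2.imwrite(f"pics/a_{n}.png",c["pixels"]); print(n,c["fx"],c["fy"],c["cx"],c["cy"],[k for k in c]); print(np.round(c["world_from_camera"],4).tolist())
print(ctrl.get_obs())
E
```

```text
scene 499.70865896249455 499.70865896249455 322.51657962565577 244.42733260505457 ['pixels', 'fx', 'fy', 'cx', 'cy', 'world_from_camera']
[[-0.7849, 0.418, -0.4573, -0.1854], [-0.6196, -0.5311, 0.578, 0.725], [-0.0013, 0.737, 0.6759, 1.0118], [0.0, 0.0, 0.0, 1.0]]
side 440.74930204320276 440.74930204320276 324.37461309249744 238.5504043899209 ['pixels', 'fx', 'fy', 'cx', 'cy', 'world_from_camera']
[[-0.9111, 0.2673, -0.3137, 0.1566], [-0.4121, -0.5778, 0.7045, 0.5662], [0.007, 0.7711, 0.6366, 0.6586], [0.0, 0.0, 0.0, 1.0]]
wrist 410.6706908639665 410.6706908639665 316.72315039213936 231.9211216048174 ['pixels', 'fx', 'fy', 'cx', 'cy', 'world_from_camera']
[[0.2601, 0.9254, 0.2757, 0.2228], [-0.9656, 0.2495, 0.0736, -0.5086], [-0.0007, -0.2853, 0.9584, 0.3838], [0.0, 0.0, 0.0, 1.0]]
{'time_s': 0.15, 'qpos': array([-1.37460069e+00,  3.00336361e-01,  1.52142197e+00,  3.03371684e-05,
        1.32071748e+00, -6.66127866e-02]), 'joint_vel': array([ 0.00076244, -0.00052704, -0.00185791,  0.00205351, -0.00049006,
        0.00075086]), 'tau': array([-2.55518526e-04, -5.31964087e+01, -3.52824032e+01,  7.07550882e-02,
        2.35687714e-02, -5.09039091e-05]), 'ee_pos': array([ 0.14285973, -0.53100567,  0.30222752]), 'eef_rot': array([-3.14071340e+00, -8.81081706e-05,  2.62800863e-01]), 'force': array([-0.29742923, -0.03241129,  0.52408274]), 'moment': array([ 0.01972388, -0.01393997, -0.04978095]), 'grip_width': 0.09417112191217031}
```

View pics/a_scene.png

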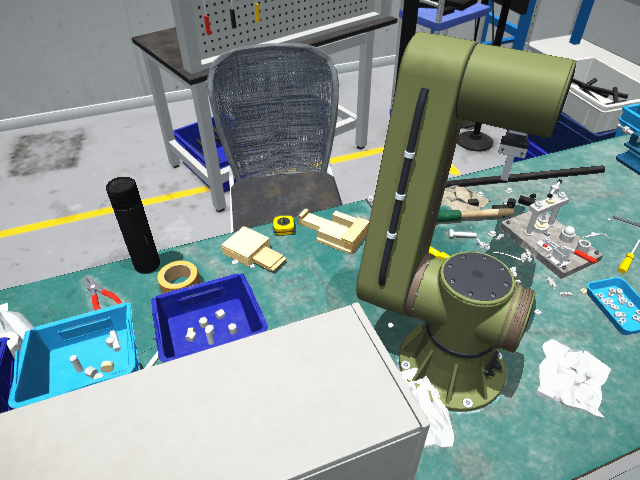

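View pics/a_side.png

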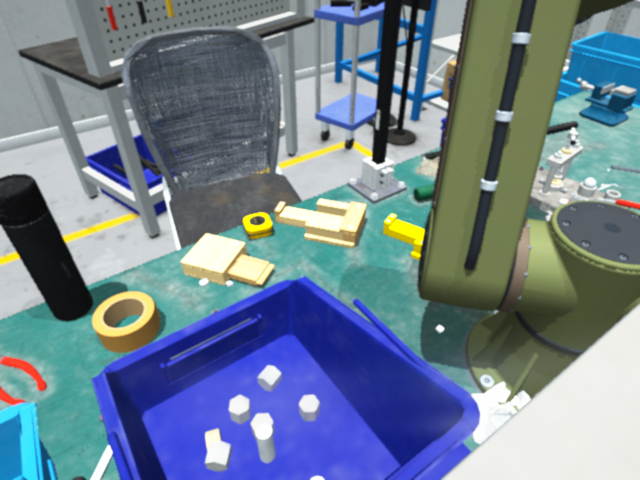

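View pics/a_wrist.png

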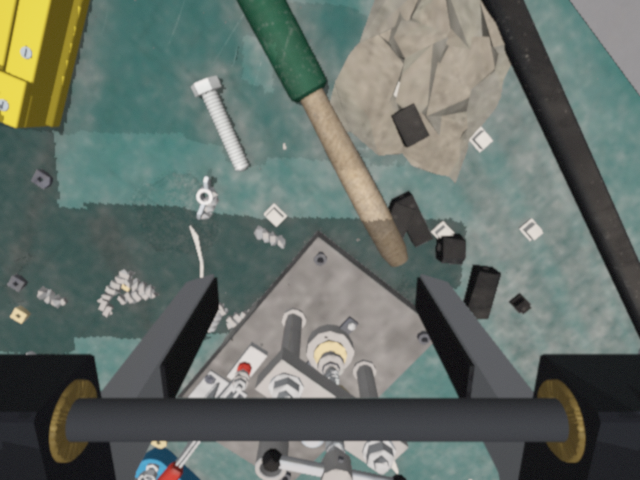

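The scene view shows the rack with the plank at about (255,250), the frame at (335,228), the yellow tape measure at (284,225), the tape roll at (180,277) and the dark blue bin at (210,320). In the side view the yellow look-alike is at (405,232) and the rod at (385,90). I'll zoom in.

```bash
cat > h.py <<'E'
from station import ctrl
import cv2,numpy as np
from scipy.spatial.transform import Rotation as Ro
def ray(c,u,v):
    T=c["world_from_camera"]; d=np.array([(u-c["cx"])/c["fx"],-(v-c["cy"])/c["fy"],-1.0])
    return T[:3,3],T[:3,:3]@d
def onz(c,u,v,z):
    o,d=ray(c,u,v); return o+d*(z-o[2])/d[2]
def proj(c,p):
    T=c["world_from_camera"]; q=T[:3,:3].T@(np.asarray(p)-T[:3,3]); return np.array([c["cx"]+c["fx"]*q[0]/-q[2],c["cy"]-c["fy"]*q[1]/-q[2]])
def cr(c,x0,y0,x1,y1,k,name):
    cv2.imwrite(name,cv2.resize(c["pixels"][y0:y1,x0:x1],None,fx=k,fy=k,interpolation=cv2.INTER_CUBIC))
E
python3 - <<'E'
from h import *
c=ctrl.camera("scene"); cr(c,210,190,370,290,5,"pics/b1.png")
for uv in [(245,240),(270,260),(335,228),(284,225),(180,277),(210,330)]: print(uv,onz(c,*uv,0.03).round(3))
c=ctrl.camera("side"); cr(c,170,190,430,300,3,"pics/b2.png")
for uv in [(215,255),(250,270),(335,220),(258,222),(128,322),(405,235),(378,185)]: print(uv,onz(c,*uv,0.03).round(3))
E
```

```text
(245, 240) [0.67  0.011 0.03 ]
(270, 260) [0.555 0.028 0.03 ]
(335, 228) [ 0.495 -0.195  0.03 ]
(284, 225) [ 0.625 -0.111  0.03 ]
(180, 277) [0.702 0.227 0.03 ]
(210, 330) [0.503 0.299 0.03 ]
(215, 255) [0.656 0.019 0.03 ]
(250, 270) [0.563 0.028 0.03 ]
(335, 220) [ 0.472 -0.203  0.03 ]
(258, 222) [ 0.633 -0.12   0.03 ]
(128, 322) [0.692 0.237 0.03 ]
(405, 235) [ 0.306 -0.218  0.03 ]
(378, 185) [ 0.429 -0.39   0.03 ]
```

View pics/b1.png

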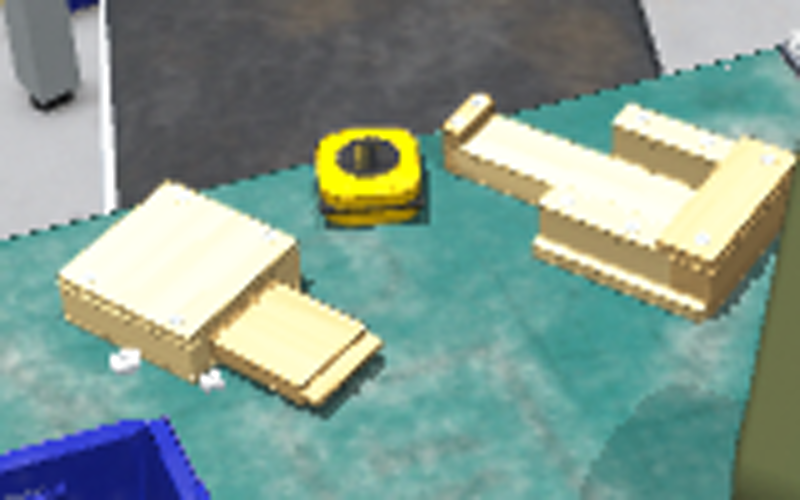

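View pics/b2.png

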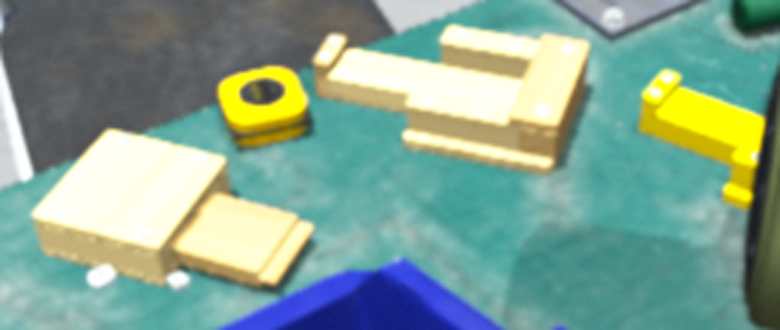

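```bash
python3 - <<'E'
from h import *
S=ctrl.camera("scene");D=ctrl.camera("side")
def s(X,Y,z):return onz(S,210+(X+.5)/5-.5,190+(Y+.5)/5-.5,z)[:2].round(4)
def d(X,Y,z):return onz(D,170+(X+.5)/3-.5,190+(Y+.5)/3-.5,z)[:2].round(4)
for n,a,b,z in [("rack back R",(166,181),(111,129),.038),("rack front R",(298,243),(227,156),.038),("rack front L",(190,338),(150,249),.038),("rack back L",(60,275),(36,214),.038),
 ("plank shoulder L top",(303,387),(256,276),.022),("shoulder R",(364,321),(298,216),.022),
 ("tip L",(318,400),(270,282),.017),("tip R",(382,340),(312,227),.017),
 ("lip top out L(+y?)",(710,265),(554,129),.0475),("lip out far",(797,156),(589,43),.0475),("lip in L",(657,241),(515,122),.0475),("lip in far",(740,135),(540,34),.0475),
 ("batten near end outer top",(540,207),(409,94),.04),("batten far end inner?",(613,118),(443,40),.04),
 ("stop top near",(446,140),(316,66),.036),("stop top far",(478,94),(332,34),.036),("stop face far",(493,98),(346,39),.036),("stop face near",(462,138),(329,70),.036)]:
  print(n,s(*a,z),d(*b,z))
E
```

```text
rack back R [ 0.7133 -0.0245] [ 0.7104 -0.0286]
rack front R [ 0.6128 -0.0325] [ 0.615  -0.0381]
rack front L [0.6059 0.0639] [0.6095 0.0667]
rack back L [0.7018 0.0728] [0.7011 0.0706]
plank shoulder L top [0.5415 0.0422] [0.5413 0.0458]
shoulder R [ 0.5503 -0.0189] [ 0.5455 -0.0182]
tip L [0.5316 0.0411] [0.5327 0.0426]
tip R [ 0.5354 -0.0172] [ 0.5338 -0.0169]
lip top out L(+y?) [ 0.4065 -0.1573] [ 0.4059 -0.1565]
lip out far [ 0.4224 -0.2687] [ 0.4206 -0.2712]
lip in L [ 0.4427 -0.155 ] [ 0.4352 -0.152 ]
lip in far [ 0.4609 -0.2638] [ 0.461  -0.2663]
batten near end outer top [ 0.5202 -0.1432] [ 0.5263 -0.1585]
batten far end inner? [ 0.5371 -0.2365] [ 0.5332 -0.2353]
stop top near [ 0.6076 -0.1601] [ 0.6122 -0.1651]
stop top far [ 0.6212 -0.2071] [ 0.6222 -0.2098]
stop face far [ 0.6112 -0.2098] [ 0.6083 -0.2083]
stop face near [ 0.6011 -0.1676] [ 0.6002 -0.1648]
```

Both views agree within a few mm. Rack mouth is at about (0.611, 0.015) with yaw about 0.07. Frame origin is at about (0.440, -0.211) with yaw about 0.138. Next I measure the bin rim and the rod, then retract towards the base before swinging past the rod.

```bash
python3 - <<'E'
from h import *
S=ctrl.camera("scene");D=ctrl.camera("side")
for uv in [(268,322),(242,275),(153,302)]: print("bin scene",onz(S,*uv,.112).round(3))
for uv in [(292,281),(478,412),(97,378)]: print("bin side",onz(D,*uv,.112).round(3))
for uv in [(372,160),(390,160),(348,186),(378,198),(405,188)]: print("rod/jig",onz(D,*uv,.04 if uv[1]<170 else 0).round(3))
cr(D,340,130,440,230,6,"pics/c.png")
E
python3 -m pendant '[{"ty":-1},{"ty":-1},{"ty":-1},{"ty":-1},{"ty":-0.6},{}]'
```

```text
bin scene [0.359 0.238 0.112]
bin scene [0.512 0.169 0.112]
bin scene [0.614 0.362 0.112]
bin side [0.429 0.091 0.112]
bin side [0.093 0.204 0.112]
bin side [0.589 0.375 0.112]
rod/jig [ 0.483 -0.491  0.04 ]
rod/jig [ 0.437 -0.513  0.04 ]
rod/jig [ 0.516 -0.396  0.   ]
rod/jig [ 0.422 -0.376  0.   ]
rod/jig [ 0.371 -0.453  0.   ]$[0]: bad value
```

View pics/c.png

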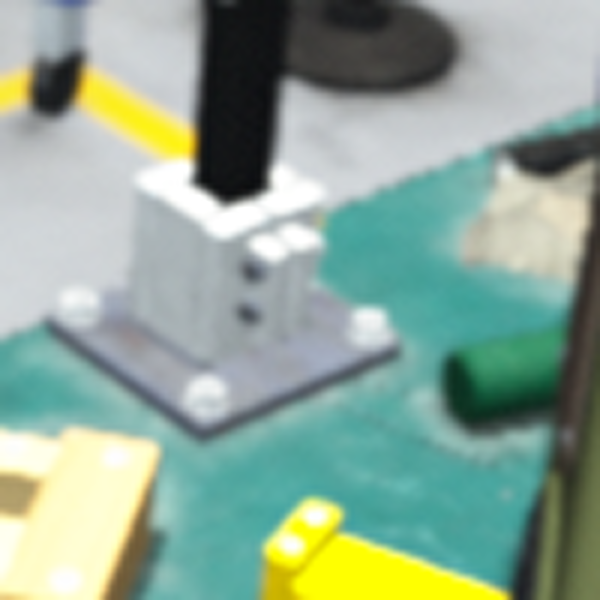

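```bash
python3 - <<'E'
from h import *
S=ctrl.camera("scene");D=ctrl.camera("side")
def tri(a,b):
    o1,d1=ray(S,*a);o2,d2=ray(D,*b)
    d1/=np.linalg.norm(d1);d2/=np.linalg.norm(d2)
    t=np.linalg.lstsq(np.c_[d1,-d2],o2-o1,rcond=None)[0]
    p,q=o1+d1*t[0],o2+d2*t[1]; return ((p+q)/2).round(3),np.linalg.norm(p-q).round(4)
print(tri((242,275),(292,281)),tri((268,322),(478,412)),tri((153,302),(97,378)))
E
python3 -m pendant '[{"rx":0,"ry":0,"rz":0,"tx":0,"ty":-1,"tz":0,"grip":-1},{"rx":0,"ry":0,"rz":0,"tx":0,"ty":-1,"tz":0,"grip":-1},{"rx":0,"ry":0,"rz":0,"tx":0,"ty":-1,"tz":0,"grip":-1},{"rx":0,"ry":0,"rz":0,"tx":0,"ty":-1,"tz":0,"grip":-1},{"rx":0,"ry":0,"rz":0,"tx":0,"ty":-0.6,"tz":0,"grip":-1}]'
```

```text
(array([0.277, 0.356, 0.415]), np.float64(0.0014)) (array([0.136, 0.441, 0.477]), np.float64(0.0093)) (array([0.388, 0.464, 0.366]), np.float64(0.0008))
time_s: 0.97
ee_pos: [0.0941, -0.3496, 0.298]
eef_rot: [-3.135, -0.001, 0.263]
force: [-0.5, 0.3, 0.6]
grip_width: 0.094
```

```bash
python3 - <<'E'
from h import *
S=ctrl.camera("scene");D=ctrl.camera("side")
for z in (0.112,0.2,0.3,.4):
  print(z,[proj(D,onz(S,*uv,z)).round() for uv in [(268,322),(242,275),(153,302)]])
# tape roll check
print(onz(S,180,277,.048),onz(D,128,322,.048))
S2=S["pixels"].copy();D2=D["pixels"].copy()
cv2.imwrite("pics/d.png",np.hstack([cv2.resize(S2[230:400,0:300],(400,226)),cv2.resize(D2[260:480,0:640],(400,138)).copy() if 0 else cv2.resize(D2[250:480],(400,226))]))
E
```

```text
0.112 [array([288., 360.]), array([227., 296.]), array([ 91., 364.])]
0.2 [array([305., 363.]), array([237., 294.]), array([ 92., 367.])]
0.3 [array([335., 368.]), array([255., 290.]), array([ 94., 373.])]
0.4 [array([389., 376.]), array([286., 284.]), array([ 97., 383.])]
[0.68575511 0.23661735 0.048     ] [0.67645736 0.24650228 0.048     ]
```

View pics/d.png

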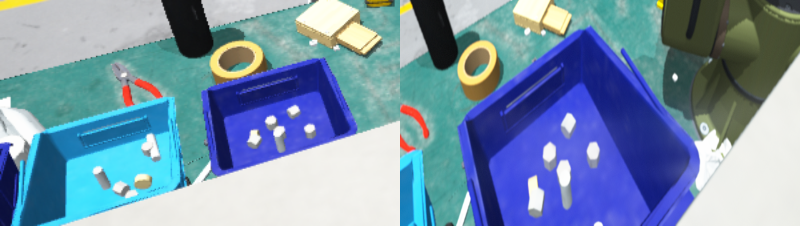

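```bash
python3 - <<'E'
from h import *
S=ctrl.camera("scene");D=ctrl.camera("side")
def tri(a,b):
    o1,d1=ray(S,*a);o2,d2=ray(D,*b)
    d1/=np.linalg.norm(d1);d2/=np.linalg.norm(d2)
    t=np.linalg.lstsq(np.c_[d1,-d2],o2-o1,rcond=None)[0]
    p,q=o1+d1*t[0],o2+d2*t[1]; return ((p+q)/2).round(3),np.linalg.norm(p-q).round(4)
print(tri((220,313),(269,377)),tri((233,328),(309,405)),tri((204,322),(239,407)))
print(tri((245,240),(215,255)))
W=ctrl.camera("wrist"); cv2.imwrite("pics/e.png",W["pixels"]); S=ctrl.camera("side");cv2.imwrite("pics/e2.png",S["pixels"])
E
```

```text
(array([0.259, 0.425, 0.396]), np.float64(0.0002)) (array([0.228, 0.428, 0.386]), np.float64(0.001)) (array([0.266, 0.453, 0.396]), np.float64(0.0007))
(array([0.652, 0.025, 0.042]), np.float64(0.0108))
```

View pics/e2.png

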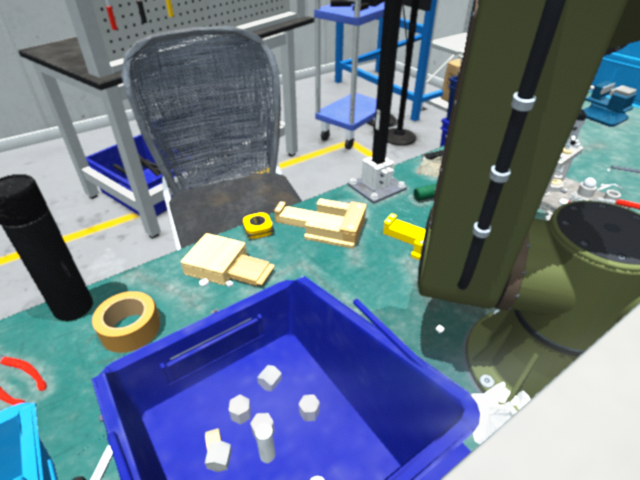

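View pics/e.png

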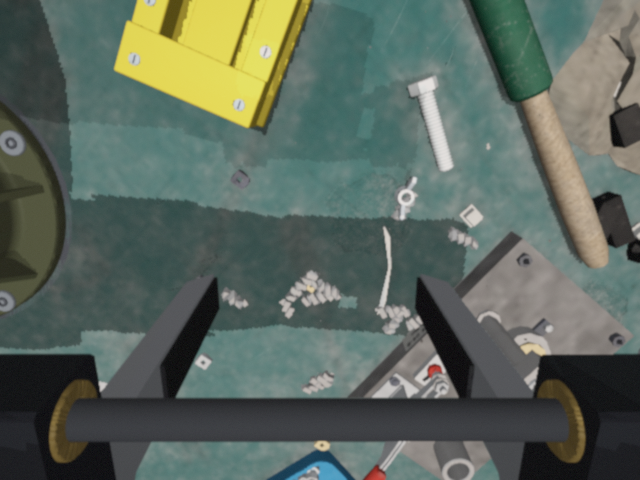

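```bash
python3 - <<'E'
from h import *
D=ctrl.camera("side")
for uv in [(357,302),(410,338)]: print(onz(D,*uv,.112).round(3))
E
python3 -m pendant '[{"rx":0,"ry":0,"rz":0.5,"tx":1,"ty":-0.4,"tz":0,"grip":-1},{"rx":0,"ry":0,"rz":0.5,"tx":1,"ty":-0.4,"tz":0,"grip":-1},{"rx":0,"ry":0,"rz":0.5,"tx":1,"ty":-0.4,"tz":0,"grip":-1},{"rx":0,"ry":0,"rz":0.5,"tx":1,"ty":-0.4,"tz":0,"grip":-1},{"rx":0,"ry":0,"rz":0.5,"tx":0.5,"ty":-1,"tz":0,"grip":-1},{"rx":0,"ry":0,"rz":0.5,"tx":0.5,"ty":-1,"tz":0,"grip":-1},{"rx":0,"ry":0,"rz":0,"tx":0.7,"ty":-1,"tz":0,"grip":-1},{"rx":0,"ry":0,"rz":0,"tx":1,"ty":-1,"tz":0,"grip":-1}]'
```

```text
[0.309 0.089 0.112]
[0.208 0.124 0.112]
time_s: 1.98
ee_pos: [0.3189, -0.1203, 0.2987]
eef_rot: [-3.132, 0.004, 0.027]
force: [0.4, -1.2, 0.4]
grip_width: 0.0938
```

```bash
python3 -m pendant '[{"rx":0,"ry":0,"rz":-0.3,"tx":0.6,"ty":-1,"tz":0,"grip":-1},{"rx":0,"ry":0,"rz":-0.3,"tx":0.6,"ty":-0.8,"tz":0,"grip":-1},{"rx":0,"ry":0,"rz":0,"tx":0.6,"ty":-0.8,"tz":0,"grip":-1},{"rx":0,"ry":0,"rz":0,"tx":0,"ty":0,"tz":0,"grip":-1}]'
python3 - <<'E'
from h import *
W=ctrl.camera("wrist"); cv2.imwrite("pics/f.png",W["pixels"]); print(W["world_from_camera"].round(3).tolist())
E
```

```text
time_s: 2.32
ee_pos: [0.3889, -0.0098, 0.299]
eef_rot: [-3.131, 0.004, 0.077]
force: [-0.1, 0.1, -0.3]
grip_width: 0.094
[[0.077, 0.954, 0.289, 0.472], [-0.997, 0.077, 0.012, -0.003], [-0.01, -0.289, 0.957, 0.38], [0.0, 0.0, 0.0, 1.0]]
```

View pics/f.png

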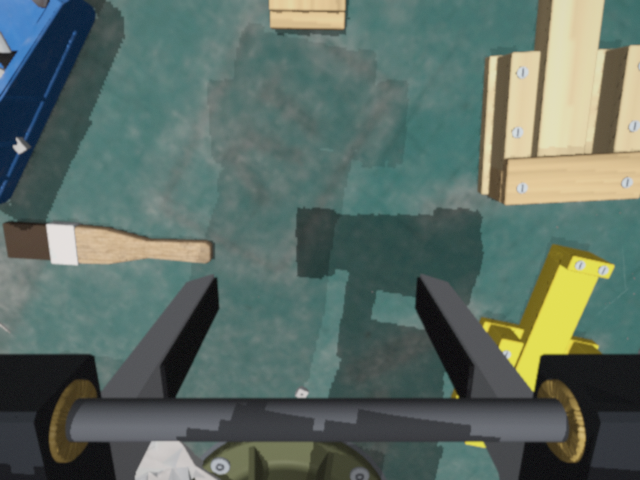

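The wrist view shows the plank tip at top (308,28), the brush at (10–213, 245), the blue bin upper left (0–95, 0–200), the frame upper right with lip corners (503,160)/(505,203), and the yellow look-alike at lower right.

```bash
python3 - <<'E'
from h import *
W=ctrl.camera("wrist")
print("brush",onz(W,213,251,.008).round(3),onz(W,5,242,.008).round(3))
print("bin rim",onz(W,95,10,.112).round(3),onz(W,10,195,.112).round(3))
print("bin rim2",onz(W,70,0,.112).round(3))
print("tip",onz(W,270,27,.017).round(4),onz(W,345,31,.017).round(4))
print("lip",onz(W,503,160,.0475).round(4),onz(W,505,203,.0475).round(4))
E
python3 -m pendant '[{"rx":0,"ry":0,"rz":0,"tx":1,"ty":-0.15,"tz":0,"grip":-1},{"rx":0,"ry":0,"rz":0,"tx":1,"ty":-0.2,"tz":0,"grip":-1},{"rx":0,"ry":0,"rz":0,"tx":0.8,"ty":-0.2,"tz":0,"grip":-1},{"rx":0,"ry":0,"rz":0,"tx":0,"ty":0,"tz":0,"grip":-1}]'
python3 - <<'E'
from h import *
W=ctrl.camera("wrist"); cv2.imwrite("pics/g.png",W["pixels"])
E
```

```text
brush [0.331 0.088 0.008] [0.324 0.288 0.008]
bin rim [0.515 0.132 0.112] [0.399 0.198 0.112]
bin rim2 [0.52  0.146 0.112]
tip [0.5294 0.0405 0.017 ] [ 0.531  -0.0198  0.017 ]
lip [ 0.4421 -0.1536  0.0475] [ 0.4075 -0.1626  0.0475]
time_s: 2.75
ee_pos: [0.5, 0.0134, 0.297]
eef_rot: [-3.132, 0.007, 0.069]
force: [-1.2, -0.3, -0.7]
grip_width: 0.094
```

View pics/g.png

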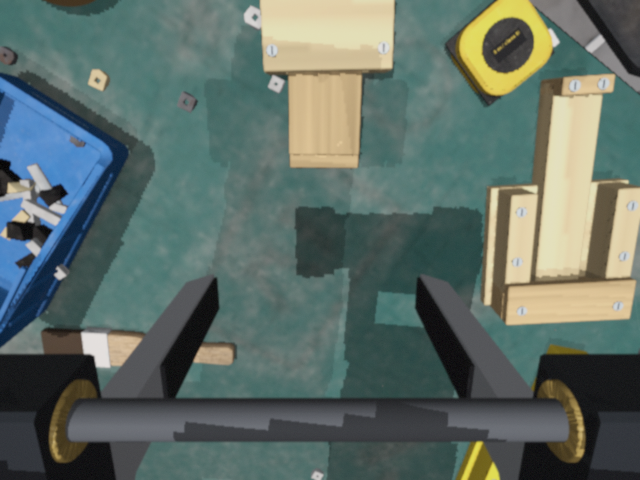

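```bash
python3 - <<'E'
from h import *
W=ctrl.camera("wrist"); cr(W,470,60,640,340,2.1*1,"pics/h1.png"); cr(W,240,0,420,180,3.3,"pics/h2.png")
a=cv2.imread("pics/h1.png");b=cv2.imread("pics/h2.png");print(a.shape,b.shape)
a=cv2.copyMakeBorder(a,0,600-a.shape[0] if a.shape[0]<600 else 0,0,0,cv2.BORDER_CONSTANT)
E
```

```text
(588, 357, 3) (594, 594, 3)
```

View pics/h1.png

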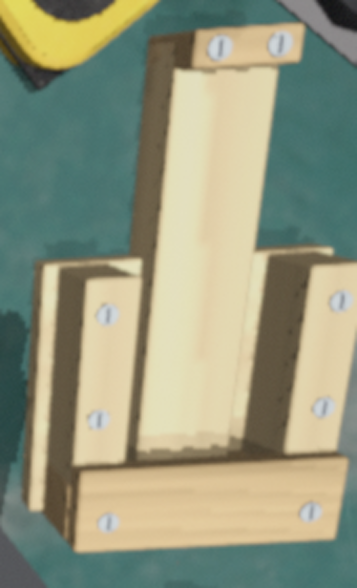

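View pics/h2.png

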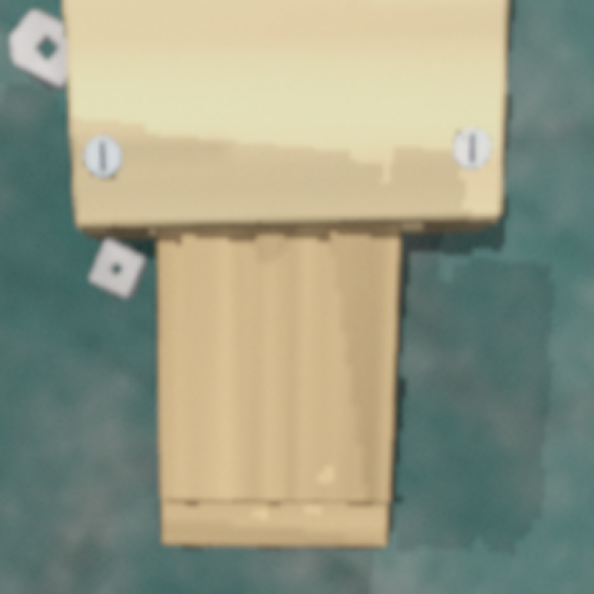

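```bash
python3 - <<'E'
from h import *
W=ctrl.camera("wrist")
def a(X,Y,z):return onz(W,470+(X+.5)/2.1-.5,60+(Y+.5)/2.1-.5,z)[:2]
def b(X,Y,z):return onz(W,240+(X+.5)/3.3-.5,(Y+.5)/3.3-.5,z)[:2]
def rep(n,l,r): d=l-r; print(n,l.round(4),r.round(4),"mid",((l+r)/2).round(4),"len",np.linalg.norm(d).round(4),"yaw x",np.arctan2(-d[0],d[1]).round(4))
rep("lip in",a(76,467,.0475),a(347,456,.0475)); rep("lip out",a(75,551,.0475),a(335,539,.0475))
rep("stop face",a(191,69,.036),a(303,62,.036)); rep("stop far",a(193,31,.036),a(304,24,.036))
rep("bat end outer",a(88,279,.04),a(393,262,.04))
rep("bed",a(175,69,.024),a(277,69,.024));rep("bed low",a(137,450,.024),a(241,440,.024))
rep("mouth",b(77,226,.038),b(502,218,.038)); rep("shoulder",b(160,501,.022),b(390,501,.022)); rep("tip",b(161,546,.017),b(388,546,.017)); rep("at mouth",b(158,237,.022),b(402,237,.022))
E
```

```text
lip in [ 0.4452 -0.1533] [ 0.4581 -0.2631] mid [ 0.4517 -0.2082] len 0.1106 yaw x 0.1174
lip out [ 0.4066 -0.1608] [ 0.4203 -0.2693] mid [ 0.4134 -0.215 ] len 0.1094 yaw x 0.1262
stop face [ 0.6034 -0.1691] [ 0.6087 -0.21  ] mid [ 0.6061 -0.1896] len 0.0412 yaw x 0.1288
stop far [ 0.6166 -0.1667] [ 0.6217 -0.2067] mid [ 0.6191 -0.1867] len 0.0403 yaw x 0.1282
bat end outer [ 0.5225 -0.1455] [ 0.5377 -0.2632] mid [ 0.5301 -0.2043] len 0.1187 yaw x 0.128
bed [ 0.6038 -0.1696] [ 0.6065 -0.2087] mid [ 0.6051 -0.1891] len 0.0393 yaw x 0.0687
bed low [ 0.4456 -0.1906] [ 0.4536 -0.2348] mid [ 0.4496 -0.2127] len 0.045 yaw x 0.1783
mouth [0.6052 0.0647] [ 0.6137 -0.0342] mid [0.6095 0.0152] len 0.0993 yaw x 0.0858
shoulder [0.5413 0.0433] [ 0.5455 -0.0161] mid [0.5434 0.0136] len 0.0596 yaw x 0.0699
tip [0.529  0.0429] [ 0.5332 -0.0173] mid [0.5311 0.0128] len 0.0603 yaw x 0.0702
at mouth [0.6052 0.0469] [ 0.6093 -0.0128] mid [0.6073 0.0171] len 0.0599 yaw x 0.0683
```

```bash
python3 - <<'E'
from h import *
W=ctrl.camera("wrist")
print("bin corner",onz(W,127,150,.112).round(3),onz(W,0,330,.112).round(3),onz(W,5,75,.112).round(3))
E
python3 -m pendant '[{"rx":-0.14,"ry":0.1,"rz":0,"tx":1,"ty":0.07,"tz":0,"grip":-1},{"rx":0,"ry":0,"rz":0,"tx":1,"ty":0,"tz":0.5,"grip":-1},{"rx":0,"ry":0,"rz":0,"tx":0.1,"ty":0,"tz":1,"grip":-1},{"rx":0,"ry":0,"rz":0,"tx":0,"ty":0,"tz":0.7,"grip":-1},{"rx":0,"ry":0,"rz":0,"tx":0,"ty":0,"tz":0.3,"grip":-1},{"rx":0,"ry":0,"rz":0,"tx":0,"ty":0,"tz":0,"grip":-1}]'
```

```text
bin corner [0.544 0.14  0.112] [0.406 0.243 0.112] [0.585 0.212 0.112]
time_s: 3.45
ee_pos: [0.5785, 0.0094, 0.1984]
eef_rot: [3.139, -0.007, 0.062]
force: [0.6, 0.1, -0.1]
grip_width: 0.0943
```

```bash
python3 -m pendant '[{"rx":0,"ry":-0.1,"rz":-0.1,"tx":0.03,"ty":-0.17,"tz":0,"grip":-1},{"rx":0,"ry":0,"rz":0,"tx":0,"ty":0,"tz":0,"grip":-1},{"rx":0,"ry":0,"rz":0,"tx":0,"ty":0,"tz":0.6,"grip":-1},{"rx":0,"ry":0,"rz":0,"tx":0,"ty":0,"tz":0.4,"grip":-1},{"rx":0,"ry":0,"rz":0,"tx":0,"ty":0,"tz":0,"grip":-1}]'
python3 - <<'E'
from h import *
W=ctrl.camera("wrist"); cv2.imwrite("pics/i.png",W["pixels"])
E
```

```text
time_s: 3.87
ee_pos: [0.5795, 0.0151, 0.1654]
eef_rot: [3.138, -0.009, 0.067]
force: [-0.1, 0.3, -0.6]
grip_width: 0.094
```

View pics/i.png

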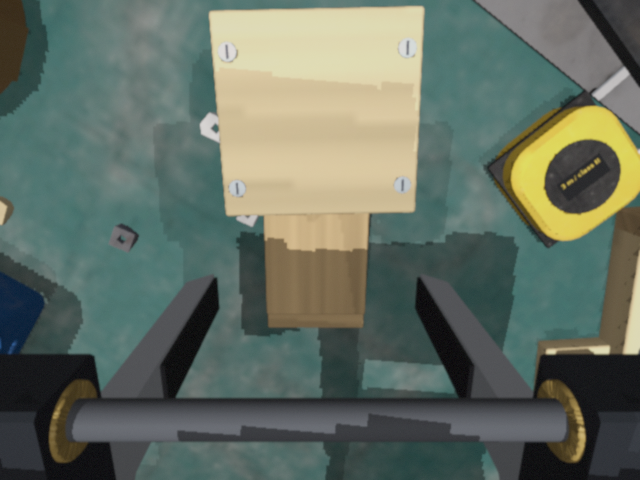

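The plank (265–367) is centred between the fingers, so I go down.

```bash
python3 -m pendant '[{"rx":0,"ry":-0.1,"rz":0,"tx":0,"ty":0,"tz":0.7,"grip":-1},{"rx":0,"ry":0,"rz":0,"tx":0,"ty":0,"tz":0.5,"grip":-1},{"rx":0,"ry":0,"rz":0,"tx":0,"ty":0,"tz":0.2,"grip":-1},{"rx":0,"ry":0,"rz":0,"tx":0,"ty":0,"tz":0,"grip":-1}]'
```

```text
time_s: 4.25
ee_pos: [0.5831, 0.0148, 0.1179]
eef_rot: [3.137, -0.014, 0.068]
force: [-0.5, -0.1, 1.4]
grip_width: 0.0938
```

```bash
python3 -m pendant '[{"rx":0.05,"ry":-0.2,"rz":0,"tx":-0.05,"ty":0,"tz":0.2,"grip":-1},{"rx":0,"ry":0,"rz":0,"tx":0,"ty":0,"tz":0.1,"grip":-1},{"rx":0,"ry":0,"rz":0,"tx":0,"ty":0,"tz":0,"grip":-1}]'
```

```text
time_s: 4.5
ee_pos: [0.5825, 0.0146, 0.1091]
eef_rot: [3.14, -0.004, 0.068]
force: [-0.2, -0.1, 0.6]
grip_width: 0.0939
```

```bash
python3 -m pendant '[{"rx":0,"ry":0,"rz":0,"tx":0,"ty":0,"tz":0.1,"grip":-1},{"rx":0,"ry":0,"rz":0,"tx":0,"ty":0,"tz":0,"grip":1},{"rx":0,"ry":0,"rz":0,"tx":0,"ty":0,"tz":0,"grip":1},{"rx":0,"ry":0,"rz":0,"tx":0,"ty":0,"tz":0,"grip":1},{"rx":0,"ry":0,"rz":0,"tx":0,"ty":0,"tz":0,"grip":1},{"rx":0,"ry":0,"rz":0,"tx":0,"ty":0,"tz":0,"grip":1}]' 25
```

```text
time_s: 5.0
ee_pos: [0.5833, 0.0145, 0.107]
eef_rot: [3.14, -0.007, 0.068]
force: [-0.1, -0.8, 0.1]
grip_width: 0.0645
```

```bash
python3 -m pendant '[{"rx":0,"ry":0,"rz":0,"tx":0,"ty":0,"tz":0,"grip":1},{"rx":0,"ry":0,"rz":0,"tx":0,"ty":0,"tz":0,"grip":1},{"rx":0,"ry":0,"rz":0,"tx":0,"ty":0,"tz":0,"grip":1}]' 25
python3 -m pendant '[{"rx":0,"ry":0,"rz":0,"tx":-0.3,"ty":0,"tz":0,"grip":1},{"rx":0,"ry":0,"rz":0,"tx":-0.4,"ty":0,"tz":0,"grip":1},{"rx":0,"ry":0,"rz":0,"tx":0,"ty":0,"tz":0,"grip":1}]' 25
```

```text
time_s: 5.25
ee_pos: [0.5833, 0.0146, 0.1071]
eef_rot: [3.14, -0.007, 0.068]
force: [0.2, -0.6, 0.5]
grip_width: 0.0599
time_s: 5.5
ee_pos: [0.5547, 0.0126, 0.1067]
eef_rot: [3.14, -0.007, 0.068]
force: [-1.0, 0.6, 1.9]
grip_width: 0.06
```

```bash
python3 -m pendant '[{"rx":0,"ry":0,"rz":0,"tx":-0.5,"ty":0,"tz":0,"grip":1},{"rx":0,"ry":0,"rz":0,"tx":-0.5,"ty":0,"tz":0,"grip":1},{"rx":0,"ry":0,"rz":0,"tx":-0.5,"ty":0,"tz":0,"grip":1},{"rx":0,"ry":0,"rz":0,"tx":-0.4,"ty":0,"tz":0,"grip":1},{"rx":0,"ry":0,"rz":0,"tx":0,"ty":0,"tz":0,"grip":1}]' 25
python3 - <<'E'
from h import *
W=ctrl.camera("wrist"); cv2.imwrite("pics/j.png",W["pixels"])
E
```

```text
time_s: 5.92
ee_pos: [0.478, 0.0074, 0.1063]
eef_rot: [3.14, -0.008, 0.068]
force: [0.2, 0.0, -1.6]
grip_width: 0.0595
```

View pics/j.png

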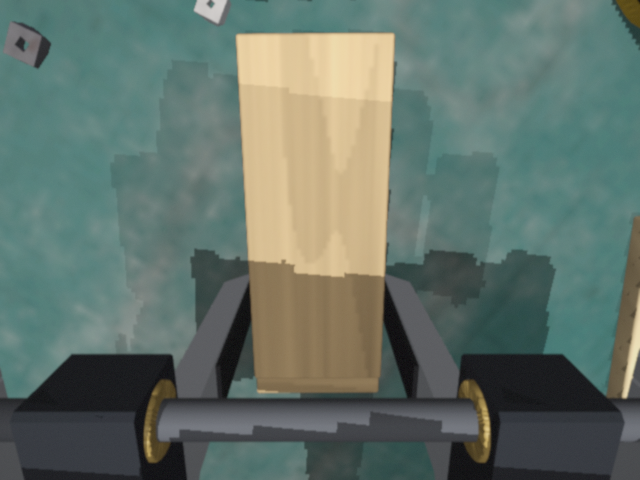

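```bash
python3 -m pendant '[{"rx":0,"ry":-0.08,"rz":0,"tx":0,"ty":0,"tz":0.12,"grip":1},{"rx":0,"ry":0,"rz":0,"tx":0,"ty":0,"tz":0.08,"grip":1},{"rx":0,"ry":0,"rz":0,"tx":0,"ty":0,"tz":0,"grip":1}]' 25
```

```text
time_s: 6.22
ee_pos: [0.4828, 0.0074, 0.0998]
eef_rot: [3.139, -0.007, 0.068]
force: [-0.1, -0.5, -1.3]
grip_width: 0.0594
```

```bash
python3 -m pendant '[{"rx":0,"ry":0,"rz":0,"tx":0,"ty":0,"tz":0,"grip":-1},{"rx":0,"ry":0,"rz":0,"tx":0,"ty":0,"tz":0,"grip":-1},{"rx":0,"ry":0,"rz":0,"tx":0,"ty":0,"tz":0,"grip":-1},{"rx":0,"ry":0,"rz":0,"tx":0,"ty":0,"tz":0,"grip":-1},{"rx":0,"ry":0,"rz":0,"tx":0,"ty":0,"tz":0,"grip":-1},{"rx":0,"ry":0,"rz":0,"tx":0,"ty":0,"tz":0,"grip":-1}]' 25
python3 -m pendant '[{"rx":0,"ry":0,"rz":0,"tx":0,"ty":0,"tz":-1,"grip":-1},{"rx":0,"ry":0,"rz":0,"tx":0,"ty":0,"tz":-1,"grip":-1},{"rx":0,"ry":0,"rz":0,"tx":0,"ty":0,"tz":-0.5,"grip":-1},{"rx":0,"ry":0,"rz":0,"tx":0,"ty":0,"tz":0,"grip":-1}]' 25
python3 - <<'E'
from h import *
W=ctrl.camera("wrist"); cv2.imwrite("pics/k.png",W["pixels"])
cr(W,220,120,420,320,3,"pics/k2.png")
D=ctrl.camera("side"); cr(D,170,190,430,300,3,"pics/k3.png")
E
```

```text
time_s: 6.72
ee_pos: [0.4857, 0.0075, 0.0988]
eef_rot: [3.139, -0.008, 0.068]
force: [-0.4, -0.2, 0.2]
grip_width: 0.0936
time_s: 7.05
ee_pos: [0.4841, 0.0077, 0.2002]
eef_rot: [3.14, -0.001, 0.068]
force: [0.1, 0.5, 0.4]
grip_width: 0.094
```

View pics/k.png

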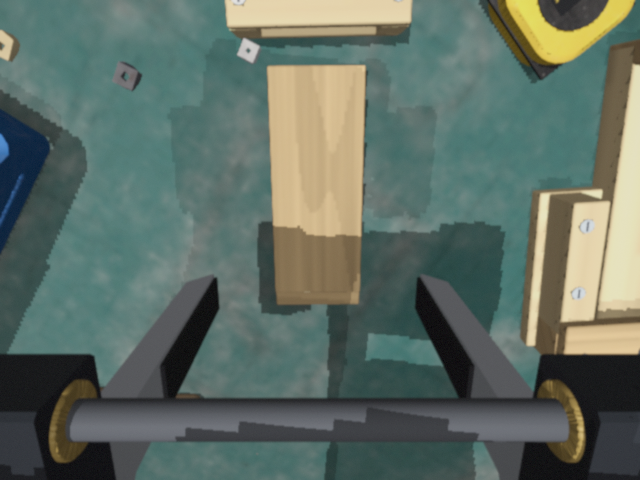

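View pics/k3.png

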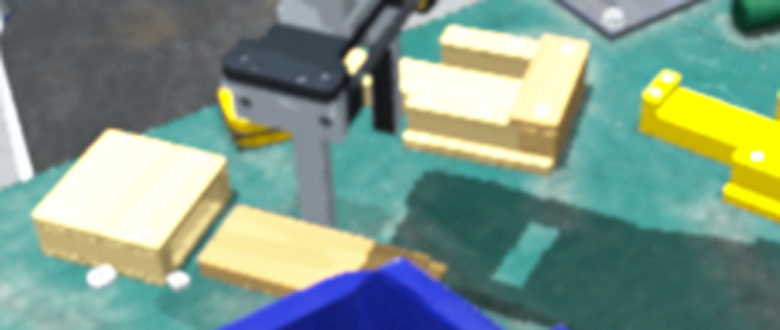

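The plank lies flat on the bench, well clear of the rack: square end at (268–366, 66), tongue tip at (277–358, 304). Next I measure it.

```bash
python3 - <<'E'
from h import *
W=ctrl.camera("wrist"); 
def rep(n,l,r): d=l-r; print(n,l.round(4),r.round(4),"mid",((l+r)/2).round(4),"len",np.linalg.norm(d).round(4),"yaw x",np.arctan2(-d[0],d[1]).round(4))
f=lambda u,v,z:onz(W,u,v,z)[:2]
rep("square",f(268,66,.016),f(366,65.5,.016)); rep("tip",f(277,304,.011),f(358.5,303,.011)); rep("mouth",f(229,29,.038),f(411,22,.038))
print(ctrl.get_obs()["ee_pos"],ctrl.get_obs()["eef_rot"])
E
```

```text
square [0.5881 0.0445] [ 0.5924 -0.0136] mid [0.5902 0.0154] len 0.0582 yaw x 0.0731
tip [0.43   0.0332] [ 0.4347 -0.0251] mid [0.4324 0.004 ] len 0.0585 yaw x 0.081
mouth [0.6031 0.0632] [ 0.6131 -0.0329] mid [0.6081 0.0152] len 0.0966 yaw x 0.1034
[0.48276581 0.00778513 0.19573718] [3.14072123 0.0053965  0.06791983]
```

```bash
python3 -m pendant '[{"rx":0,"ry":0,"rz":-0.06,"tx":0.9,"ty":0,"tz":0,"grip":-1},{"rx":0,"ry":0,"rz":0,"tx":0.7,"ty":0,"tz":0.5,"grip":-1},{"rx":0,"ry":0,"rz":0,"tx":0,"ty":0,"tz":0.8,"grip":-1},{"rx":0,"ry":0,"rz":0,"tx":0,"ty":0,"tz":0.4,"grip":-1},{"rx":0,"ry":0,"rz":0,"tx":0,"ty":0,"tz":0,"grip":-1}]' 35
```

```text
time_s: 7.62
ee_pos: [0.5451, 0.0125, 0.1163]
eef_rot: [-3.141, 0.016, 0.072]
force: [-0.3, -0.2, -0.1]
grip_width: 0.0946
```

```bash
python3 -m pendant '[{"rx":0,"ry":0.15,"rz":0,"tx":0.05,"ty":0,"tz":0.25,"grip":-1},{"rx":0,"ry":0,"rz":0,"tx":0,"ty":0,"tz":0.12,"grip":-1},{"rx":0,"ry":0,"rz":0,"tx":0,"ty":0,"tz":0,"grip":-1}]' 35
```

```text
time_s: 7.87
ee_pos: [0.5451, 0.0126, 0.0977]
eef_rot: [-3.14, 0.013, 0.072]
force: [0.6, -0.2, 1.2]
grip_width: 0.094
```

```bash
python3 -m pendant '[{"rx":0,"ry":0.2,"rz":0,"tx":0,"ty":0,"tz":-0.06,"grip":-1},{"rx":0,"ry":0,"rz":0,"tx":0,"ty":0,"tz":0,"grip":-1},{"rx":0,"ry":0,"rz":0,"tx":0,"ty":0,"tz":0,"grip":1},{"rx":0,"ry":0,"rz":0,"tx":0,"ty":0,"tz":0,"grip":1},{"rx":0,"ry":0,"rz":0,"tx":0,"ty":0,"tz":0,"grip":1},{"rx":0,"ry":0,"rz":0,"tx":0,"ty":0,"tz":0,"grip":1},{"rx":0,"ry":0,"rz":0,"tx":0,"ty":0,"tz":0,"grip":1},{"rx":0,"ry":0,"rz":0,"tx":0,"ty":0,"tz":0,"grip":1}]' 35
python3 -m pendant '[{"rx":0,"ry":0,"rz":0,"tx":0,"ty":0,"tz":0,"grip":1},{"rx":0,"ry":0,"rz":0,"tx":0,"ty":0,"tz":0,"grip":1},{"rx":0,"ry":0,"rz":0,"tx":0,"ty":0,"tz":0,"grip":1}]' 35
python3 - <<'E'
from h import *
W=ctrl.camera("wrist"); cv2.imwrite("pics/l.png",W["pixels"])
o=ctrl.get_obs();print(o["ee_pos"],o["eef_rot"],o["qpos"])
f=lambda u,v,z:onz(W,u,v,z).round(4)
E
```

```text
time_s: 8.53
ee_pos: [0.5456, 0.0125, 0.1038]
eef_rot: [-3.141, -0.006, 0.072]
force: [0.7, 0.1, -0.4]
grip_width: 0.0594
time_s: 8.78
ee_pos: [0.5456, 0.0126, 0.1038]
eef_rot: [-3.141, -0.006, 0.072]
force: [-0.1, -0.2, 1.1]
grip_width: 0.0596
[0.54562922 0.01255519 0.10377352] [-3.14084186 -0.00609841  0.07192922] [-0.04456799  0.53654377  1.70007127  0.00185834  0.89900865  1.45314456]
```

View pics/l.png

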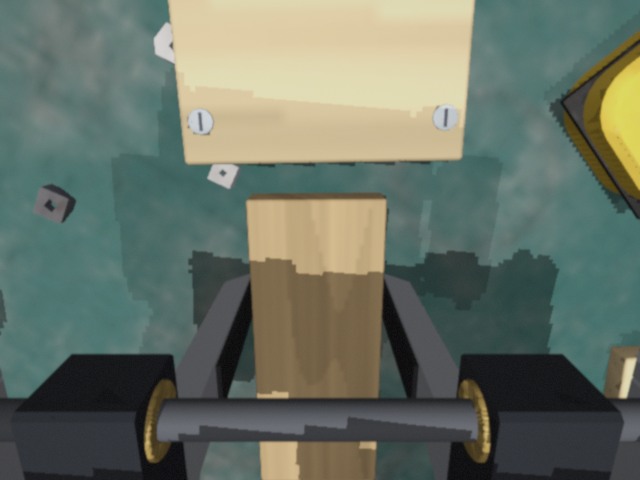

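```bash
python3 - <<'E'
from h import *
W=ctrl.camera("wrist"); o=ctrl.get_obs()
R=Ro.from_euler("xyz",o["eef_rot"])
for uv in [(248,199.5),(386,197.5)]:
    p=onz(W,*uv,.016); print(p.round(4), R.inv().apply(p-o["ee_pos"]).round(4))
E
```

```text
[0.5905 0.0456 0.016 ] [ 0.0466 -0.0297  0.0881]
[ 0.5955 -0.0122  0.016 ] [0.0475 0.0284 0.088 ]
```

```bash
cat >> h.py <<'E'
FO=np.array([.4408,-.210,0]);FY=.125
TIP=np.array([-.115,0,.0988])
def Rf(): return Ro.from_euler("z",FY)
def state():
    o=ctrl.get_obs();R=Ro.from_euler("xyz",o["eef_rot"]);tip=Rf().inv().apply(o["ee_pos"]+R.apply(TIP)-FO)
    x=Rf().inv().apply(R.apply([1,0,0]))
    print("t",o["time_s"],"tcp",o["ee_pos"].round(4),"tip in frame mm",(tip*1000).round(1),"tilt",np.degrees(np.arcsin(x[2])).round(2),"yaw err deg",np.degrees(np.arctan2(x[1],x[0])).round(2),"force",o["force"].round(1),"w",o["grip_width"].round(4))
    return o,R
def go(tip,tilt):
    o,R=state()
    Rt=Rf()*Ro.from_euler("xyz",[np.pi,-np.radians(tilt),0])
    p=FO+Rf().apply(np.array(tip)/1000)-Rt.apply(TIP)
    print("target tcp",p.round(4),"shift shares",(R.inv().apply(p-o["ee_pos"])/.04).round(2),"rot shares",(np.degrees((R.inv()*Rt).as_rotvec())/4).round(2))
E
python3 -m pendant '[{"rx":0,"ry":0,"rz":0,"tx":0,"ty":0,"tz":-0.7,"grip":1},{"rx":0,"ry":0,"rz":0,"tx":0,"ty":0,"tz":-1,"grip":1},{"rx":0,"ry":0,"rz":0,"tx":0,"ty":0,"tz":-1,"grip":1},{"rx":0,"ry":0,"rz":0,"tx":0,"ty":0,"tz":-0.6,"grip":1},{"rx":0,"ry":0,"rz":0,"tx":0,"ty":0,"tz":0,"grip":1}]' 35
python3 - <<'E'
from h import *
go([30,0,80],20)
W=ctrl.camera("wrist"); cv2.imwrite("pics/m.png",W["pixels"])
D=ctrl.camera("side"); cr(D,170,100,430,300,3,"pics/m3.png")
E
```

```text
time_s: 9.3
ee_pos: [0.5435, 0.0124, 0.2384]
eef_rot: [-3.14, 0.001, 0.072]
force: [0.4, 0.9, -0.9]
grip_width: 0.0594Traceback (most recent call last):
  File "<stdin>", line 2, in <module>
  File "h.py", line 22, in go
    o,R=state()
        ~~~~~^^
  File "h.py", line 19, in state
    print("t",o["time_s"],"tcp",o["ee_pos"].round(4),"tip in frame mm",(tip*1000).round(1),"tilt",np.degrees(np.arcsin(x[2])).round(2),"yaw err deg",np.degrees(np.arctan2(x[1],x[0])).round(2),"force",o["force"].round(1),"w",o["grip_width"].round(4))
                                                                                                                                                                                                                                ^^^^^^^^^^^^^^^^^^^^^
AttributeError: 'float' object has no attribute 'round'
```

```bash
sed -i 's/o\["grip_width"\].round(4)/round(o["grip_width"],4)/' h.py
python3 - <<'E'
from h import *
go([30,0,80],20)
W=ctrl.camera("wrist"); cv2.imwrite("pics/m.png",W["pixels"])
D=ctrl.camera("side"); cr(D,170,100,430,300,3,"pics/m3.png")
E
```

```text
t 9.3 tcp [0.5435 0.0124 0.2384] tip in frame mm [ 14.7 214.1 139.8] tilt -0.07 yaw err deg -3.05 force [ 0.4  0.9 -0.9] w 0.0594
target tcp [ 0.5443 -0.197   0.2122] shift shares [-0.36  5.22  0.65] rot shares [ 0.11  5.02 -0.76]
```

View pics/m3.png

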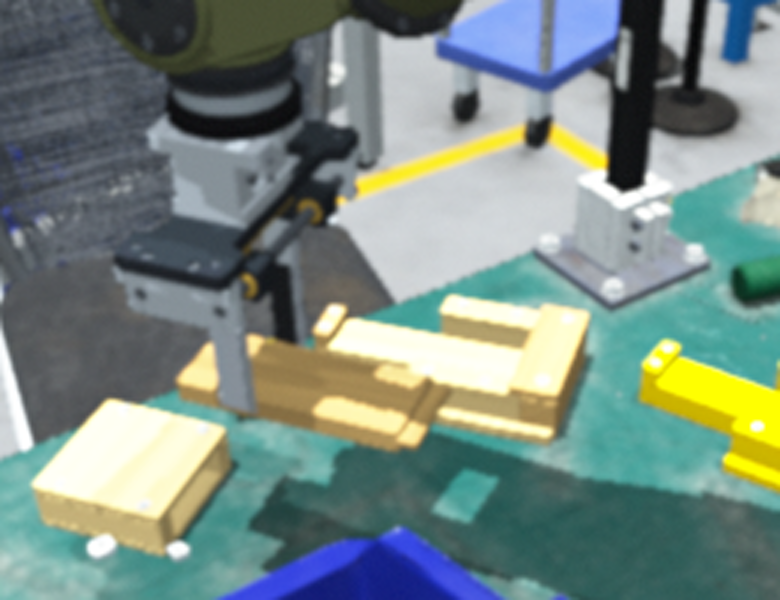

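```bash
python3 -m pendant '[{"rx":0,"ry":0,"rz":-0.2,"tx":0,"ty":0.8,"tz":0,"grip":1},{"rx":0,"ry":0,"rz":-0.2,"tx":0,"ty":1,"tz":0,"grip":1},{"rx":0,"ry":0,"rz":-0.2,"tx":0,"ty":1,"tz":0,"grip":1},{"rx":0,"ry":0,"rz":-0.2,"tx":0,"ty":1,"tz":0,"grip":1},{"rx":0,"ry":0,"rz":0,"tx":0,"ty":0.8,"tz":0,"grip":1},{"rx":0,"ry":0,"rz":0,"tx":0,"ty":0.4,"tz":0,"grip":1},{"rx":0,"ry":0,"rz":0,"tx":0,"ty":0,"tz":0,"grip":1}]' 35
python3 -c "
from h import *
go([30,0,80],20)"
```

```text
time_s: 9.98
ee_pos: [0.5599, -0.1929, 0.2163]
eef_rot: [-3.13, 0.026, 0.135]
force: [-1.1, 0.7, -2.1]
grip_width: 0.0591
t 9.9833 tcp [ 0.5599 -0.1929  0.2163] tip in frame mm [  2.8   2.1 120.5] tilt -1.47 yaw err deg 0.59 force [-1.1  0.7 -2.1] w 0.0591
target tcp [ 0.5443 -0.197   0.2122] shift shares [-0.4   0.05  0.11] rot shares [-0.19  5.37  0.11]
```

```bash
python3 -m pendant '[{"rx":-0.1,"ry":0.9,"rz":0,"tx":-0.2,"ty":0,"tz":-0.1,"grip":1},{"rx":-0.1,"ry":0.9,"rz":0.1,"tx":-0.2,"ty":0,"tz":0,"grip":1},{"rx":0,"ry":0.9,"rz":0,"tx":0,"ty":0,"tz":0,"grip":1},{"rx":0,"ry":0.9,"rz":0,"tx":0,"ty":0,"tz":0,"grip":1},{"rx":0,"ry":0.8,"rz":0,"tx":0,"ty":0,"tz":0,"grip":1},{"rx":0,"ry":0.5,"rz":0,"tx":0,"ty":0,"tz":0,"grip":1},{"rx":0,"ry":0,"rz":0,"tx":0,"ty":0,"tz":0,"grip":1}]' 35
python3 -c "
from h import *
go([30,0,80],20)
D=ctrl.camera('side'); cr(D,230,120,430,270,4,'pics/n3.png')
D=ctrl.camera('scene'); cr(D,230,120,390,240,5,'pics/n2.png')
D=ctrl.camera('wrist'); cv2.imwrite('pics/n1.png',D['pixels'])"
```

```text
time_s: 10.57
ee_pos: [0.5393, -0.1909, 0.204]
eef_rot: [-3.131, -0.311, 0.121]
force: [-0.2, 1.0, -1.5]
grip_width: 0.0595
t 10.5667 tcp [ 0.5393 -0.1909  0.204 ] tip in frame mm [20.9  8.1 74.7] tilt 17.84 yaw err deg -0.25 force [-0.2  1.  -1.5] w 0.0595
target tcp [ 0.5443 -0.197   0.2122] shift shares [ 0.16  0.16 -0.16] rot shares [-0.13  0.54 -0.06]
```

View pics/n1.png

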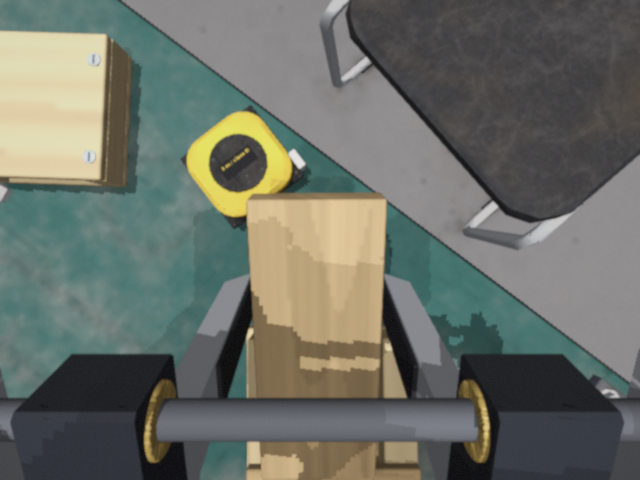

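View pics/n2.png

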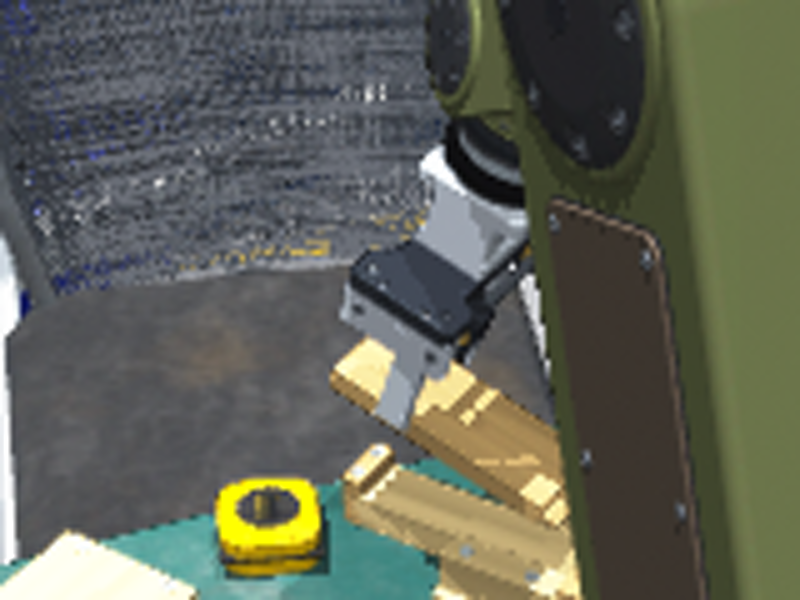

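View pics/n3.png

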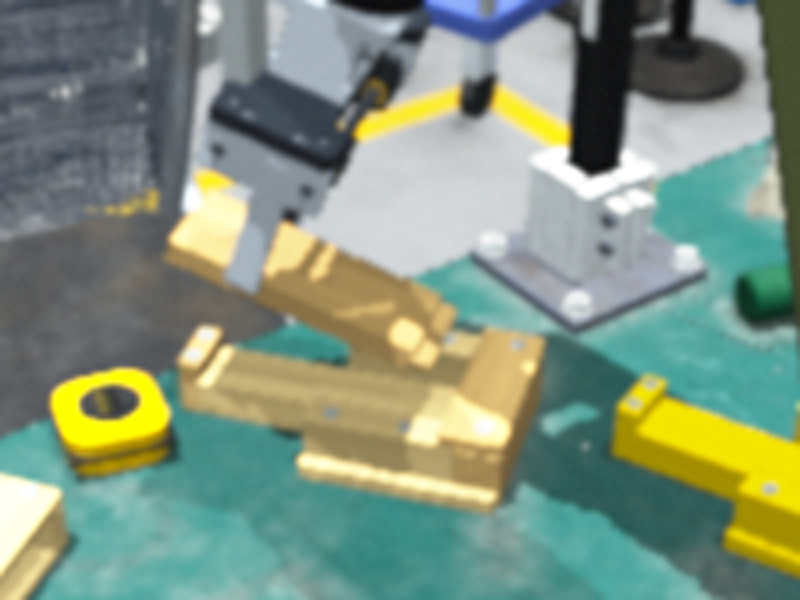

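```bash
python3 -m pendant '[{"rx":-0.15,"ry":0.5,"rz":0,"tx":0.2,"ty":0.16,"tz":-0.1,"grip":1},{"rx":0,"ry":0,"rz":0,"tx":0,"ty":0,"tz":0,"grip":1},{"rx":0,"ry":0,"rz":0,"tx":0,"ty":0,"tz":0,"grip":1}]' 35
python3 -c "
from h import *
go([28,0,55],20)"
```

```text
time_s: 10.97
ee_pos: [0.5485, -0.1968, 0.2112]
eef_rot: [3.14, -0.346, 0.122]
force: [0.5, 0.4, -1.5]
grip_width: 0.0599
t 10.9667 tcp [ 0.5485 -0.1968  0.2112] tip in frame mm [33.8 -0.3 79.3] tilt 19.81 yaw err deg -0.15 force [ 0.5  0.4 -1.5] w 0.0599
target tcp [ 0.5423 -0.1972  0.1872] shift shares [-0.35 -0.01  0.51] rot shares [ 0.04  0.05 -0.04]
```

```bash
python3 -m pendant '[{"rx":0,"ry":0,"rz":0,"tx":-0.35,"ty":0,"tz":0.3,"grip":1},{"rx":0,"ry":0,"rz":0,"tx":0,"ty":0,"tz":0.2,"grip":1},{"rx":0,"ry":0,"rz":0,"tx":0,"ty":0,"tz":0,"grip":1}]' 35
python3 -c "
from h import *
go([28,0,36],20)
D=ctrl.camera('side'); cr(D,230,120,430,270,4,'pics/o3.png')
D=ctrl.camera('wrist'); cr(D,200,300,440,480,3.3,'pics/o1.png')"
```

```text
time_s: 11.22
ee_pos: [0.5431, -0.1979, 0.1879]
eef_rot: [3.139, -0.347, 0.123]
force: [-0.2, -0.7, -0.5]
grip_width: 0.0597
t 11.2167 tcp [ 0.5431 -0.1979  0.1879] tip in frame mm [28.5 -0.9 55.8] tilt 19.89 yaw err deg -0.13 force [-0.2 -0.7 -0.5] w 0.0597
target tcp [ 0.5423 -0.1972  0.1682] shift shares [-0.19 -0.02  0.46] rot shares [ 0.05  0.03 -0.03]
```

View pics/o1.png

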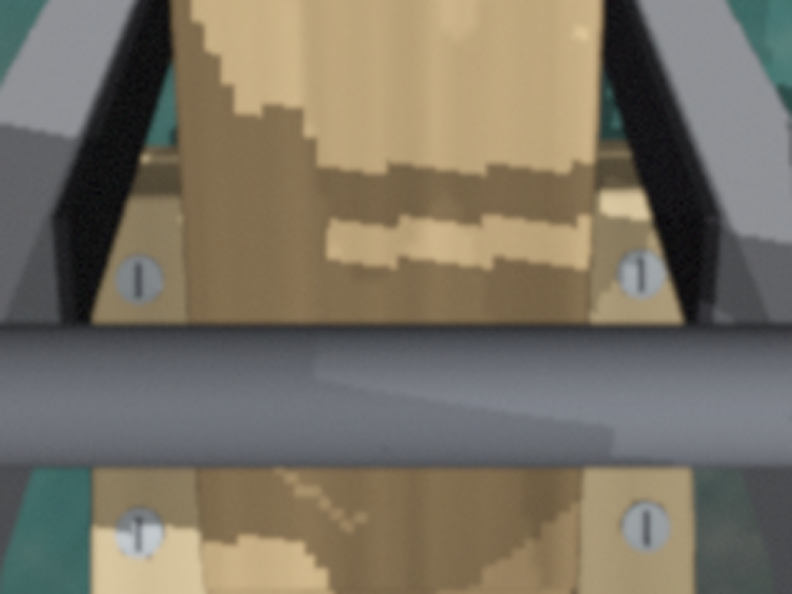

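View pics/o3.png

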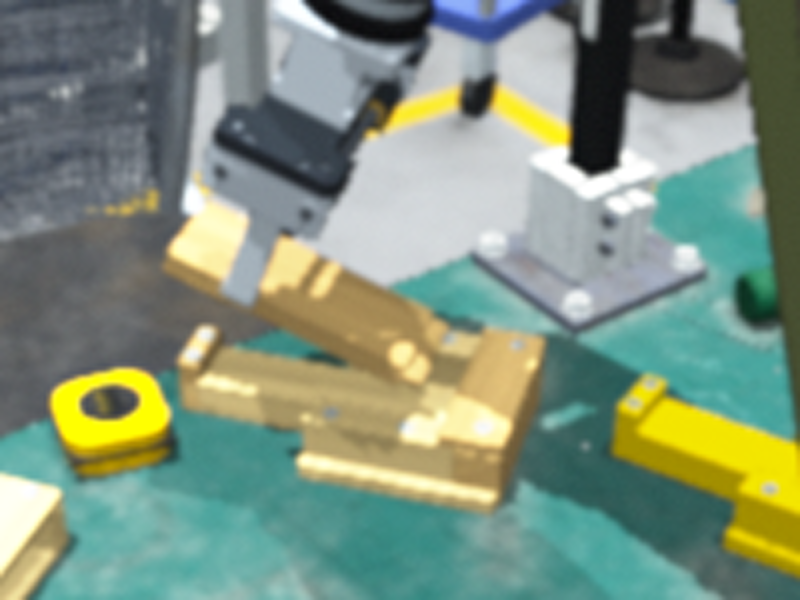

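Wrist view: screws at 138/641 and plank sides at 186/590, so the plank is centred between the battens within about 1 mm. I continue down.

```bash
python3 -m pendant '[{"rx":0,"ry":0,"rz":0,"tx":-0.15,"ty":-0.02,"tz":0.3,"grip":1},{"rx":0,"ry":0,"rz":0,"tx":0,"ty":0,"tz":0.2,"grip":1},{"rx":0,"ry":0,"rz":0,"tx":0,"ty":0,"tz":0,"grip":1}]' 35
python3 -c "
from h import *
go([24,0,29],20)"
```

```text
time_s: 11.57
ee_pos: [0.5458, -0.1972, 0.1694]
eef_rot: [3.136, -0.35, 0.124]
force: [0.4, 0.8, -1.2]
grip_width: 0.0598
t 11.5667 tcp [ 0.5458 -0.1972  0.1694] tip in frame mm [31.7 -0.9 37.1] tilt 20.07 yaw err deg -0.06 force [ 0.4  0.8 -1.2] w 0.0598
target tcp [ 0.5383 -0.1977  0.1612] shift shares [-0.25 -0.01  0.13] rot shares [ 0.08 -0.02 -0.01]
```

```bash
python3 -m pendant '[{"rx":0.08,"ry":0,"rz":0,"tx":-0.25,"ty":-0.01,"tz":0.13,"grip":1},{"rx":0,"ry":0,"rz":0,"tx":0,"ty":0,"tz":0,"grip":1}]' 35
python3 -c "
from h import *
go([14,0,28],20)
D=ctrl.camera('side'); cr(D,230,120,430,270,4,'pics/p3.png')
D=ctrl.camera('wrist'); cr(D,200,300,440,480,3.3,'pics/p1.png')"
```

```text
time_s: 11.73
ee_pos: [0.539, -0.1977, 0.1616]
eef_rot: [-3.141, -0.351, 0.125]
force: [-0.4, -0.4, -2.2]
grip_width: 0.0595
t 11.7333 tcp [ 0.539  -0.1977  0.1616] tip in frame mm [24.9 -0.  29.3] tilt 20.1 yaw err deg -0.02 force [-0.4 -0.4 -2.2] w 0.0595
target tcp [ 0.5284 -0.199   0.1602] shift shares [-0.26 -0.   -0.06] rot shares [-0.   -0.03 -0.01]
```

View pics/p3.png

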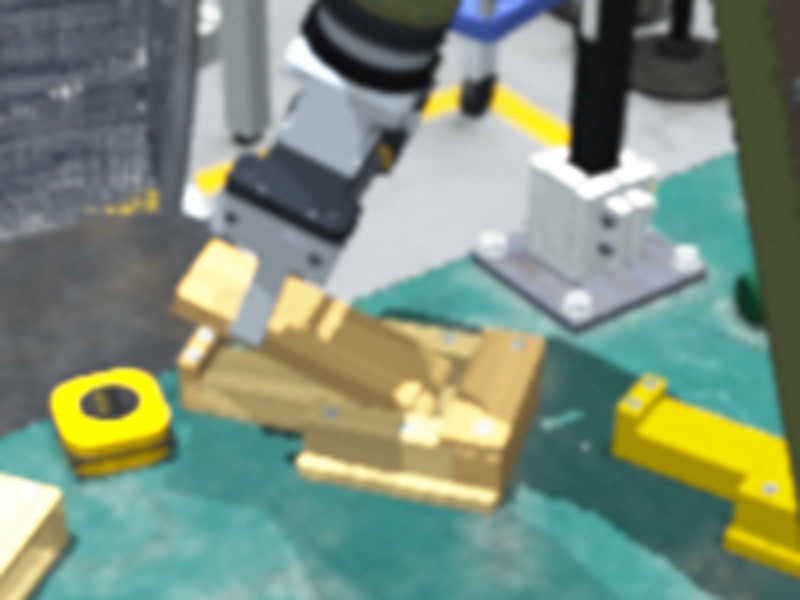

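View pics/p1.png

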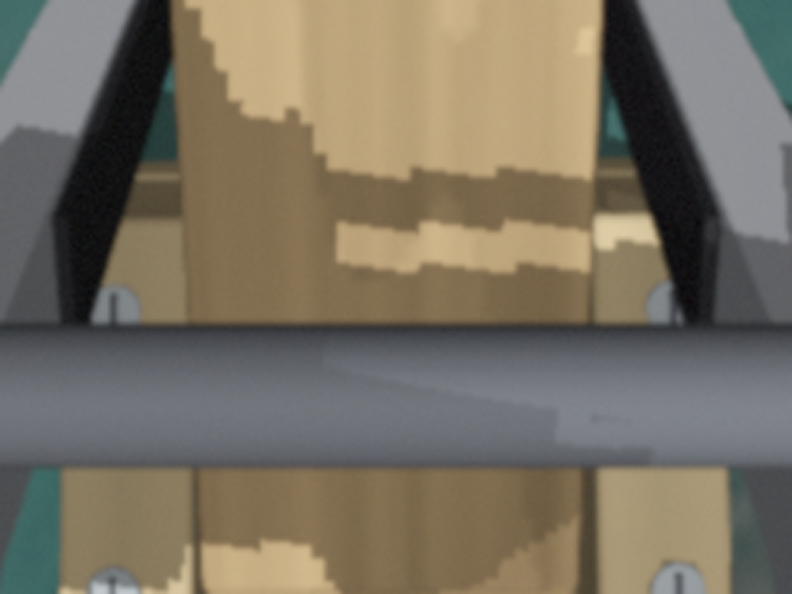

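```bash
python3 -m pendant '[{"rx":0,"ry":0,"rz":0,"tx":-0.26,"ty":0,"tz":-0.06,"grip":1},{"rx":0,"ry":0,"rz":0,"tx":0,"ty":0,"tz":0,"grip":1}]' 35
python3 -c "
from h import *
go([4,0,26],20)
D=ctrl.camera('side'); cr(D,230,120,430,270,4,'pics/q3.png')"
```

```text
time_s: 12.0
ee_pos: [0.5298, -0.1995, 0.1632]
eef_rot: [3.139, -0.355, 0.126]
force: [-0.2, 0.7, -1.3]
grip_width: 0.0594
t 12.0 tcp [ 0.5298 -0.1995  0.1632] tip in frame mm [16.1 -1.  30.6] tilt 20.33 yaw err deg 0.05 force [-0.2  0.7 -1.3] w 0.0594
target tcp [ 0.5185 -0.2002  0.1582] shift shares [-0.31 -0.02  0.02] rot shares [ 0.04 -0.08  0.01]
```

View pics/q3.png

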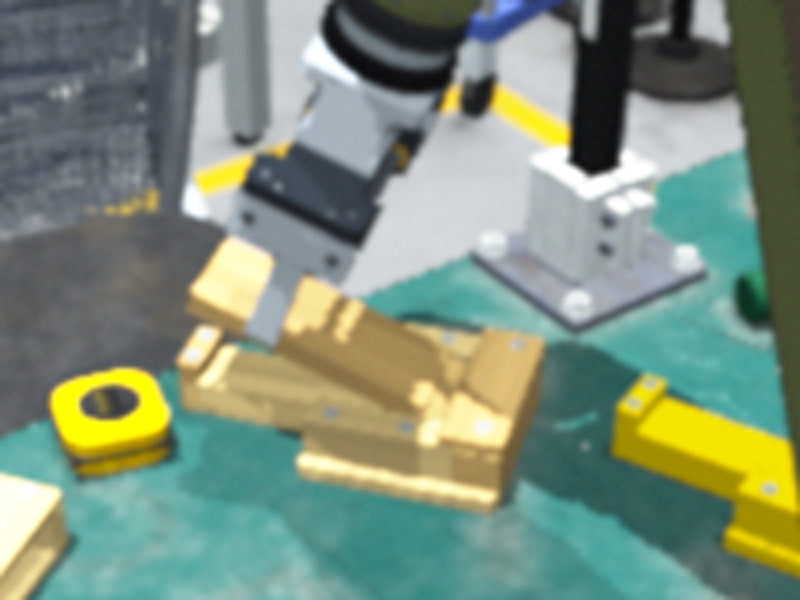

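```bash
python3 -m pendant '[{"rx":0,"ry":-0.05,"rz":0,"tx":-0.04,"ty":-0.02,"tz":0.11,"grip":1},{"rx":0,"ry":0,"rz":0,"tx":0,"ty":0,"tz":0,"grip":1}]' 35
python3 -c "
from h import *
go([4,0,26],20)"
```

```text
time_s: 12.22
ee_pos: [0.5307, -0.199, 0.1596]
eef_rot: [3.137, -0.353, 0.126]
force: [-0.5, -0.5, -0.9]
grip_width: 0.0598
t 12.2167 tcp [ 0.5307 -0.199   0.1596] tip in frame mm [16.9 -0.8 27.1] tilt 20.24 yaw err deg 0.04 force [-0.5 -0.5 -0.9] w 0.0598
target tcp [ 0.5185 -0.2002  0.1582] shift shares [-0.3  -0.01 -0.07] rot shares [ 0.06 -0.06  0.01]
```

```bash
python3 -m pendant '[{"rx":0.06,"ry":-0.06,"rz":0,"tx":-0.2,"ty":-0.01,"tz":-0.02,"grip":1},{"rx":0,"ry":0,"rz":0,"tx":0,"ty":0,"tz":0,"grip":1}]' 35
python3 -c "
from h import *
go([4,0,26],20)"
```

```text
time_s: 12.38
ee_pos: [0.5225, -0.1994, 0.1573]
eef_rot: [-3.142, -0.348, 0.126]
force: [0.9, -0.4, -1.2]
grip_width: 0.0592
t 12.3833 tcp [ 0.5225 -0.1994  0.1573] tip in frame mm [ 8.   0.2 25.1] tilt 19.96 yaw err deg 0.07 force [ 0.9 -0.4 -1.2] w 0.0592
target tcp [ 0.5185 -0.2002  0.1582] shift shares [-0.09  0.01 -0.06] rot shares [-0.01  0.01  0.02]
```

```bash
python3 -m pendant '[{"rx":0,"ry":0,"rz":0,"tx":-0.1,"ty":0.01,"tz":-0.06,"grip":1},{"rx":0,"ry":0,"rz":0,"tx":0,"ty":0,"tz":0,"grip":1},{"rx":0,"ry":0,"rz":0,"tx":0,"ty":0,"tz":0,"grip":1}]' 35
python3 -c "
from h import *
go([4,0,26],20)
D=ctrl.camera('side'); cr(D,230,120,430,270,4,'pics/r3.png')
D=ctrl.camera('wrist'); cr(D,200,300,440,480,3.3,'pics/r1.png')"
```

```text
time_s: 12.63
ee_pos: [0.5177, -0.2007, 0.1588]
eef_rot: [3.141, -0.35, 0.126]
force: [1.6, 0.6, -1.3]
grip_width: 0.0595
t 12.6333 tcp [ 0.5177 -0.2007  0.1588] tip in frame mm [ 3.4 -0.5 26.6] tilt 20.06 yaw err deg 0.05 force [ 1.6  0.6 -1.3] w 0.0595
target tcp [ 0.5185 -0.2002  0.1582] shift shares [ 0.01 -0.01  0.02] rot shares [ 0.01 -0.02  0.01]
```

View pics/r3.png

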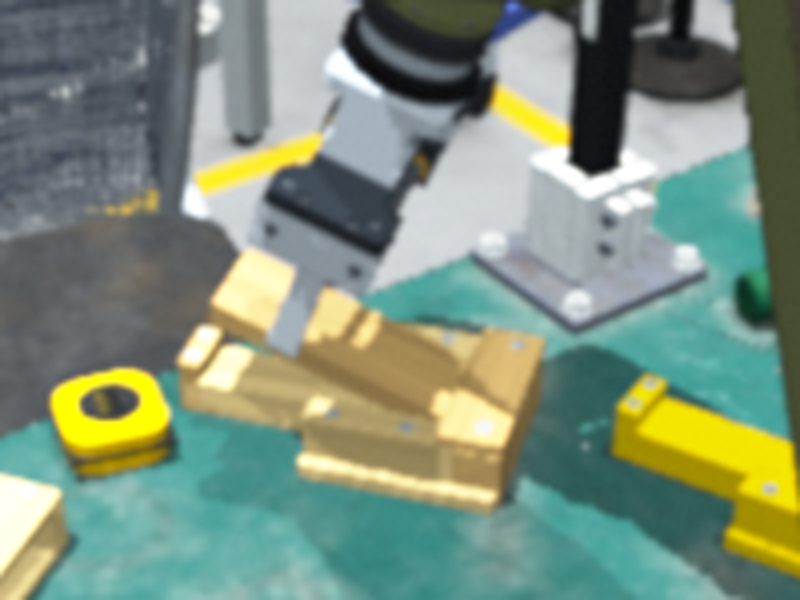

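View pics/r1.png

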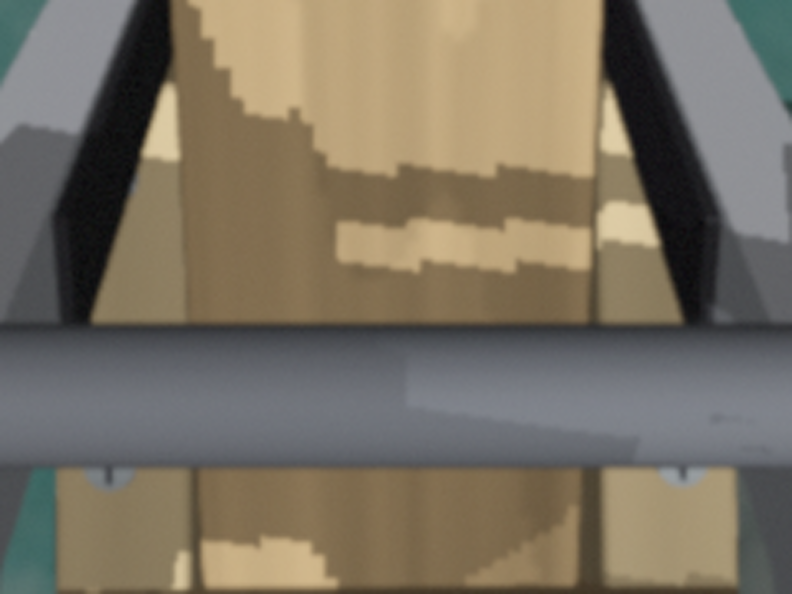

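```bash
python3 -c "
from h import *
D=ctrl.camera('wrist')
for uv in [(230,478),(400,477.5)]: print((Rf().inv().apply(onz(D,*uv,.0475)-FO)*1000).round(1))
o=ctrl.get_obs();R=Ro.from_euler('xyz',o['eef_rot'])
for uv in [(248,199.5),(386,197.5)]:
    oo,d=ray(D,*uv); oo=R.inv().apply(oo-o['ee_pos']);d=R.inv().apply(d); print((oo+d*(.0878-oo[2])/d[2]).round(4))
cr(D,200,150,440,330,3,'pics/r4.png')
S=ctrl.camera('scene'); cr(S,230,120,390,260,5,'pics/r2.png')
"
```

```text
[14.8 44.5 47.5]
[ 15.1 -42.2  47.5]
[ 0.0465 -0.0297  0.0878]
[0.0474 0.0284 0.0878]
```

View pics/r4.png

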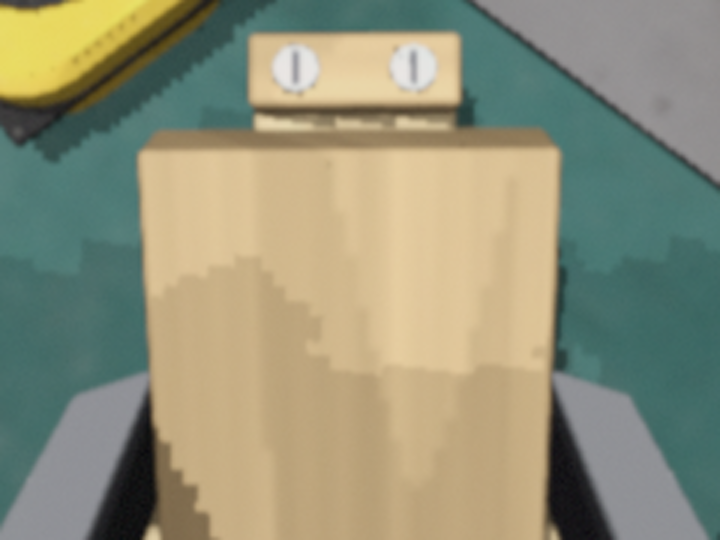

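```bash
python3 -c "
from h import *
D=ctrl.camera('wrist')
for uv in [(230,478),(400,477.5)]: print((Rf().inv().apply(onz(D,*uv,.040)-FO)*1000).round(1))
# stop: face upper edge
for X,Y in [(252,107),(460,106)]: print('stop',(Rf().inv().apply(onz(D,200+X/3,150+Y/3,.036)-FO)*1000).round(1))
for X,Y in [(250,33),(460,33)]: print('stop far',(Rf().inv().apply(onz(D,200+X/3,150+Y/3,.036)-FO)*1000).round(1))
"
```

```text
[10.9 46.  40. ]
[ 11.3 -43.6  40. ]
stop [167.1  18.8  36. ]
stop [167.3 -20.   36. ]
stop far [181.   19.3  36. ]
stop far [181.1 -20.1  36. ]
```

The tongue is under the lip. The frame is confirmed: lip edge at 11 mm, stop face at 167 mm. Now I lower the square end about the tip.

```bash
python3 -c "
from h import *
go([3,0,27],15)"
```

```text
t 12.8833 tcp [ 0.5178 -0.2006  0.1585] tip in frame mm [ 3.4 -0.4 26.3] tilt 20.03 yaw err deg 0.06 force [ 1.4 -0.7 -1.1] w 0.0598
target tcp [ 0.5286 -0.199   0.1522] shift shares [ 0.2  -0.01  0.24] rot shares [ 0.   -1.26  0.01]
```

```bash
python3 -m pendant '[{"rx":0,"ry":-0.63,"rz":0,"tx":0.1,"ty":0,"tz":0.12,"grip":1},{"rx":0,"ry":-0.63,"rz":0,"tx":0.1,"ty":0,"tz":0.12,"grip":1},{"rx":0,"ry":0,"rz":0,"tx":0,"ty":0,"tz":0,"grip":1}]' 35
python3 -c "
from h import *
go([3,0,27.3],10)"
```

```text
time_s: 13.13
ee_pos: [0.5287, -0.1995, 0.1522]
eef_rot: [3.14, -0.259, 0.125]
force: [-0.0, 0.5, -1.1]
grip_width: 0.0594
t 13.1333 tcp [ 0.5287 -0.1995  0.1522] tip in frame mm [ 2.7 -0.7 27.2] tilt 14.85 yaw err deg 0.02 force [-0.   0.5 -1.1] w 0.0594
target tcp [ 0.5391 -0.1976  0.1446] shift shares [ 0.21 -0.02  0.25] rot shares [ 0.02 -1.21  0.  ]
```

Tracking well.

```bash
python3 -m pendant '[{"rx":0.02,"ry":-0.6,"rz":0,"tx":0.11,"ty":-0.02,"tz":0.12,"grip":1},{"rx":0,"ry":-0.6,"rz":0,"tx":0.1,"ty":0,"tz":0.12,"grip":1},{"rx":0,"ry":0,"rz":0,"tx":0,"ty":0,"tz":0,"grip":1}]' 35
python3 -c "
from h import *
go([3,0,28.5],5)"
```

```text
time_s: 13.38
ee_pos: [0.5387, -0.1972, 0.1443]
eef_rot: [-3.14, -0.174, 0.126]
force: [-0.2, 0.0, -1.3]
grip_width: 0.0596
t 13.3833 tcp [ 0.5387 -0.1972  0.1443] tip in frame mm [ 2.6  0.5 27. ] tilt 10.0 yaw err deg 0.05 force [-0.2  0.  -1.3] w 0.0596
target tcp [ 0.5489 -0.1964  0.1369] shift shares [0.22 0.01 0.23] rot shares [-0.02 -1.25  0.01]
```

```bash
python3 -m pendant '[{"rx":-0.02,"ry":-0.6,"rz":0,"tx":0.11,"ty":0,"tz":0.11,"grip":1},{"rx":0,"ry":-0.6,"rz":0,"tx":0.11,"ty":0,"tz":0.11,"grip":1},{"rx":0,"ry":0,"rz":0,"tx":0,"ty":0,"tz":0,"grip":1}]' 35
python3 -c "
from h import *
go([3,0,29.3],1)
D=ctrl.camera('side'); cr(D,230,120,430,270,4,'pics/s3.png')
D=ctrl.camera('wrist'); cv2.imwrite('pics/s1.png',D['pixels'])"
```

```text
time_s: 13.63
ee_pos: [0.5478, -0.1958, 0.1366]
eef_rot: [-3.14, -0.093, 0.127]
force: [-0.4, 1.2, -0.8]
grip_width: 0.0595
t 13.6333 tcp [ 0.5478 -0.1958  0.1366] tip in frame mm [ 2.6  0.8 27.5] tilt 5.33 yaw err deg 0.1 force [-0.4  1.2 -0.8] w 0.0595
target tcp [ 0.5562 -0.1955  0.1301] shift shares [0.19 0.02 0.18] rot shares [-0.03 -1.08  0.03]
```

View pics/s3.png

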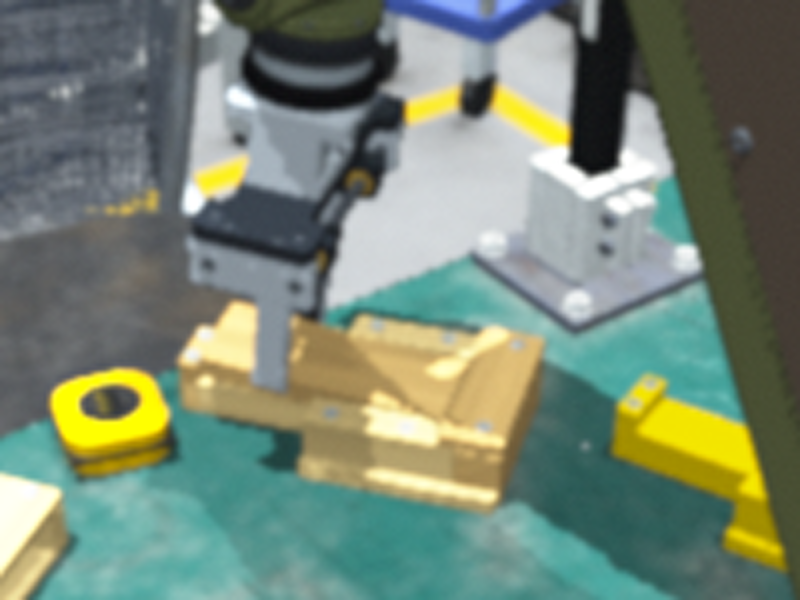

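View pics/s1.png

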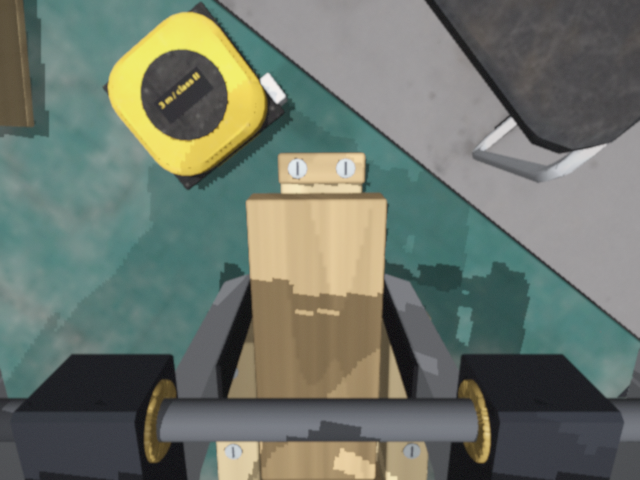

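```bash
python3 -m pendant '[{"rx":-0.03,"ry":-0.5,"rz":0.03,"tx":0.1,"ty":0.02,"tz":0.09,"grip":1},{"rx":0,"ry":-0.5,"rz":0,"tx":0.09,"ty":0,"tz":0.07,"grip":1},{"rx":0,"ry":0,"rz":0,"tx":0,"ty":0,"tz":0,"grip":1}]' 35
python3 -c "
from h import *
go([3,0,29],0)"
```

```text
time_s: 13.98
ee_pos: [0.5542, -0.1961, 0.1319]
eef_rot: [-3.14, -0.03, 0.124]
force: [0.1, -0.3, -1.7]
grip_width: 0.0597
t 13.9833 tcp [ 0.5542 -0.1961  0.1319] tip in frame mm [ 2.2 -0.1 29.7] tilt 1.72 yaw err deg -0.06 force [ 0.1 -0.3 -1.7] w 0.0597
target tcp [ 0.5579 -0.1953  0.1278] shift shares [ 0.09 -0.01  0.11] rot shares [-0.02 -0.43 -0.02]
```

```bash
python3 -m pendant '[{"rx":-0.02,"ry":-0.22,"rz":0,"tx":0.05,"ty":-0.01,"tz":0.06,"grip":1},{"rx":0,"ry":-0.22,"rz":0,"tx":0.04,"ty":0,"tz":0.05,"grip":1},{"rx":0,"ry":0,"rz":0,"tx":0,"ty":0,"tz":0,"grip":1}]' 35
python3 -c "
from h import *
go([3,0,29],0)
D=ctrl.camera('side'); cr(D,230,150,430,260,4,'pics/t3.png')
D=ctrl.camera('wrist'); cr(D,200,140,440,320,3,'pics/t1.png')"
```

```text
time_s: 14.23
ee_pos: [0.5571, -0.1955, 0.1279]
eef_rot: [-3.141, -0.002, 0.124]
force: [-1.2, -0.5, -1.5]
grip_width: 0.0601
t 14.2333 tcp [ 0.5571 -0.1955  0.1279] tip in frame mm [ 2.4  0.1 28.9] tilt 0.13 yaw err deg -0.07 force [-1.2 -0.5 -1.5] w 0.0601
target tcp [ 0.5579 -0.1953  0.1278] shift shares [ 0.02 -0.    0.  ] rot shares [-0.01 -0.03 -0.02]
```

View pics/t3.png

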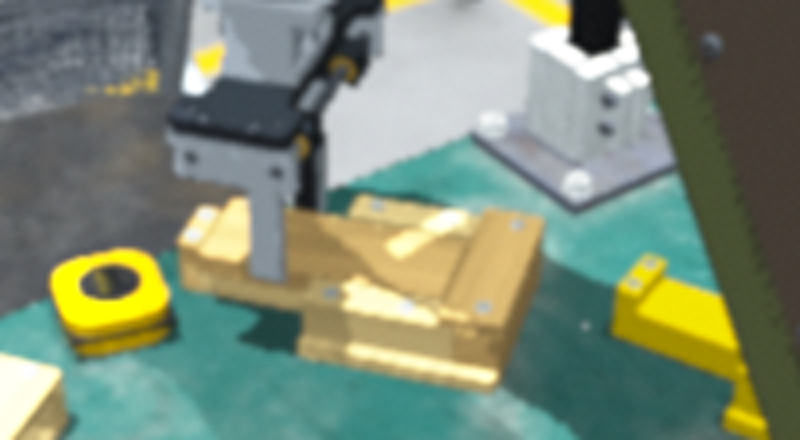

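View pics/t1.png

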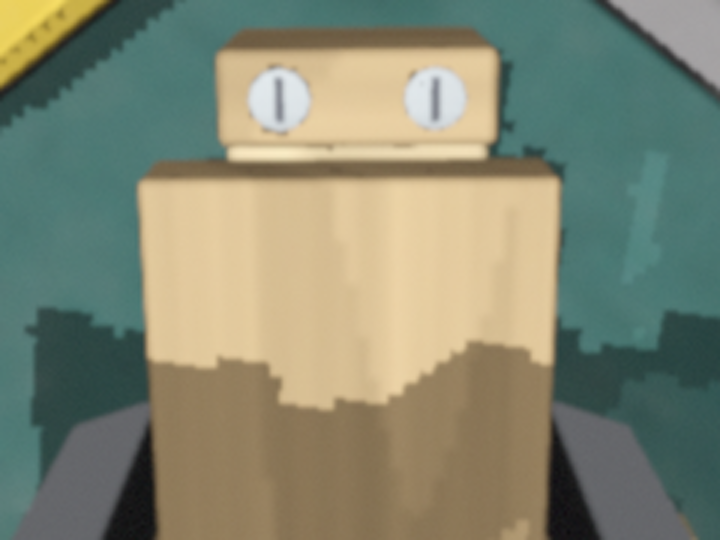

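```bash
python3 -m pendant '[{"rx":0,"ry":0,"rz":0,"tx":0,"ty":0,"tz":0.04,"grip":1},{"rx":0,"ry":0,"rz":0,"tx":0,"ty":0,"tz":0,"grip":1}]' 35
python3 -c "
from h import *
state()"
```

```text
time_s: 14.5
ee_pos: [0.5571, -0.1956, 0.1282]
eef_rot: [-3.141, -0.005, 0.124]
force: [-0.5, 0.2, -1.4]
grip_width: 0.0593
t 14.5 tcp [ 0.5571 -0.1956  0.1282] tip in frame mm [ 2.7 -0.1 28.8] tilt 0.29 yaw err deg -0.07 force [-0.5  0.2 -1.4] w 0.0593
```

```bash
python3 -m pendant '[{"rx":0,"ry":-0.05,"rz":0,"tx":0,"ty":0,"tz":0.06,"grip":1},{"rx":0,"ry":0,"rz":0,"tx":0,"ty":0,"tz":0.04,"grip":1},{"rx":0,"ry":0,"rz":0,"tx":0,"ty":0,"tz":0,"grip":1}]' 35
python3 -c "
from h import *
state()"
```

```text
time_s: 14.75
ee_pos: [0.5576, -0.1958, 0.1282]
eef_rot: [3.141, -0.005, 0.124]
force: [-0.7, -0.4, -2.0]
grip_width: 0.0596
t 14.75 tcp [ 0.5576 -0.1958  0.1282] tip in frame mm [ 3.1 -0.4 28.8] tilt 0.3 yaw err deg -0.07 force [-0.7 -0.4 -2. ] w 0.0596
```

```bash
python3 -m pendant '[{"rx":0,"ry":0,"rz":0,"tx":0,"ty":0,"tz":0,"grip":-0.2},{"rx":0,"ry":0,"rz":0,"tx":0,"ty":0,"tz":0,"grip":-0.5},{"rx":0,"ry":0,"rz":0,"tx":0,"ty":0,"tz":0,"grip":-1},{"rx":0,"ry":0,"rz":0,"tx":0,"ty":0,"tz":0,"grip":-1},{"rx":0,"ry":0,"rz":0,"tx":0,"ty":0,"tz":0,"grip":-1},{"rx":0,"ry":0,"rz":0,"tx":0,"ty":0,"tz":0,"grip":-1},{"rx":0,"ry":0,"rz":0,"tx":0,"ty":0,"tz":0,"grip":-1}]' 35
python3 -c "
from h import *
state()
D=ctrl.camera('wrist'); cv2.imwrite('pics/u1.png',D['pixels'])"
```

```text
time_s: 15.33
ee_pos: [0.5575, -0.1959, 0.1278]
eef_rot: [3.141, -0.006, 0.124]
force: [-0.9, 0.4, -0.4]
grip_width: 0.0931
t 15.3333 tcp [ 0.5575 -0.1959  0.1278] tip in frame mm [ 3.1 -0.5 28.3] tilt 0.36 yaw err deg -0.07 force [-0.9  0.4 -0.4] w 0.0931
```

View pics/u1.png

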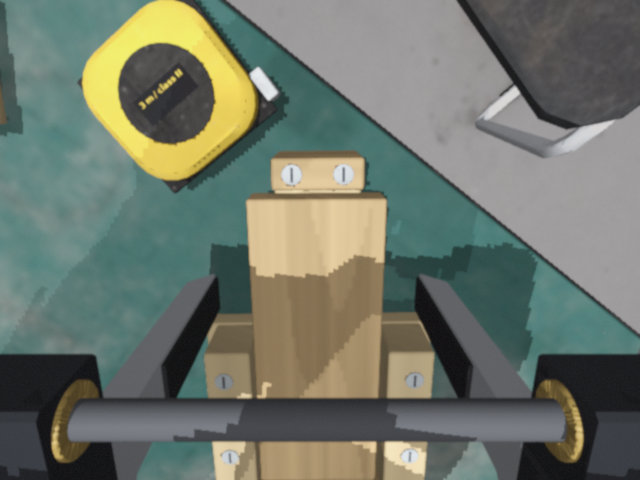

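Released with the plank centred between the fingers (247–387) and unmoved. I retract straight up and check.

```bash
python3 -m pendant '[{"rx":0,"ry":0,"rz":0,"tx":0,"ty":0,"tz":-0.6,"grip":-1},{"rx":0,"ry":0,"rz":0,"tx":0,"ty":0,"tz":-1,"grip":-1},{"rx":0,"ry":0,"rz":0,"tx":-0.3,"ty":0,"tz":-1,"grip":-1},{"rx":0,"ry":0,"rz":0,"tx":-0.8,"ty":0,"tz":-1,"grip":-1},{"rx":0,"ry":0,"rz":0,"tx":-0.8,"ty":0,"tz":-0.5,"grip":-1},{"rx":0,"ry":0,"rz":0,"tx":0,"ty":0,"tz":0,"grip":-1},{"rx":0,"ry":0,"rz":0,"tx":0,"ty":0,"tz":0,"grip":-1}]' 35
python3 -c "
from h import *
D=ctrl.camera('side'); cr(D,170,150,430,300,3,'pics/v3.png')
D=ctrl.camera('wrist'); cv2.imwrite('pics/v1.png',D['pixels'])"
```

```text
time_s: 15.97
ee_pos: [0.484, -0.2044, 0.2896]
eef_rot: [3.141, -0.003, 0.125]
force: [-0.5, 0.8, -0.6]
grip_width: 0.0941
```

View pics/v1.png

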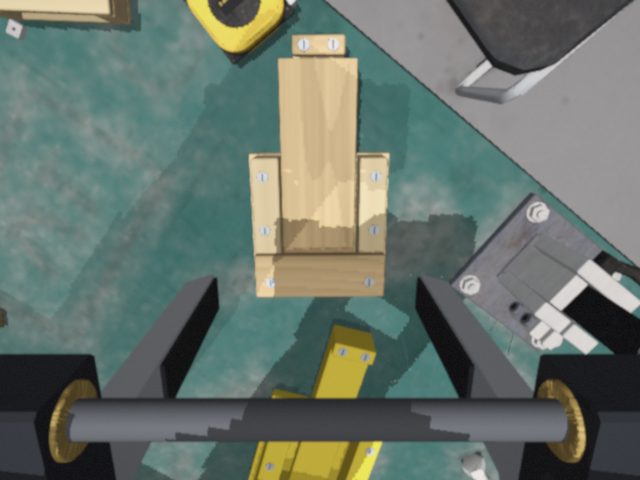

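View pics/v3.png

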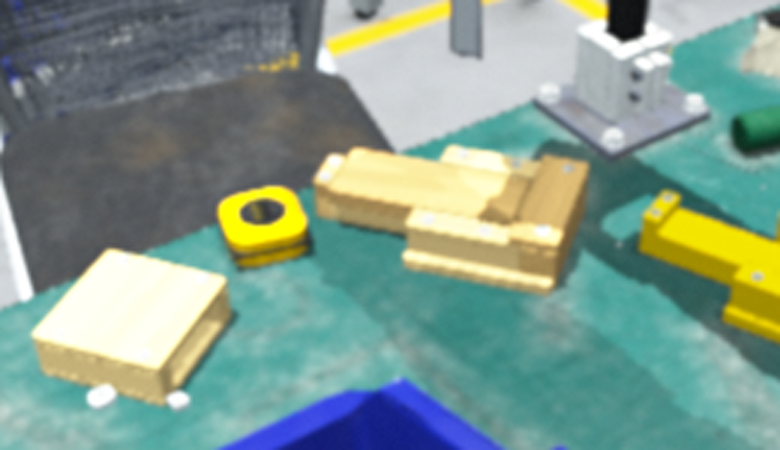

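```bash
python3 -c "
from h import *
D=ctrl.camera('wrist')
F=lambda u,v,z:(Rf().inv().apply(onz(D,u,v,z)-FO)*1000).round(1)
print('square end',F(279,58.5,.04),F(357.5,58.5,.04),'at lip',F(282,250,.04),F(356,250,.04),'stop face',F(293,55,.036),F(345,54,.036),'lip',F(256,256,.0475),F(385,255,.0475))
print(ctrl.get_obs()['joint_vel'].round(3)); ctrl.hand_in()"
```

```text
square end [164.1  29.4  40. ] [164.1 -29.1  40. ] at lip [13.3 30.7 40. ] [ 13.3 -32.2  40. ] stop face [167.   19.1  36. ] [167.7 -20.   36. ] lip [10.6 51.8 47.5] [ 11.5 -55.7  47.5]
[ 0.005  0.022  0.001 -0.001  0.    -0.   ]
the job is handed in; nothing more can be done
```

The plank is seated in the sample frame and the job is handed in; the run took about 16 s. No verdict was reported.

I pulled it from the rack (about 100 mm), laid it flat on the bench and let go. I took it again near the square end and slid the tongue under the lip at 20°. Then I lowered the other end in small steps about the tip until it lay flat, let go and backed off.

**Last checks from the wrist camera, in the frame's coordinates:**
- **Along the frame:** the square end is at x = 164 mm, before the stop face at 167 mm. With the 162 mm length, that puts the tongue tip at about 2–3 mm, roughly 8 mm under the lip.
- **Across the frame:** the plank is centred within about 1 mm and in line within about 1°.
- **Height and level:** it looks flat in the side view. By the tool pose at release the underside was near 24 mm and the tilt about 0.3°.
- **Surroundings:** the gripper was open and clear, and measured forces stayed around 2 N. The tape measure looked unmoved. I did not check the brush or tape roll again, but the arm never came close to either.

**Checks that disagreed:**
- One bench measurement of the plank's length came out about 4 mm short, because that picture was taken while the arm was still settling. I measured again after gripping and used that.
- The large blue bin in the side and scene views measured about 0.4 m up. I took the low bin's position from the wrist view instead.
- A 4 mm downward push just before release, made in small steps, did not move the arm measurably. I let go with the plank between touching the bed and about 0.5 mm above it.

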